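# Tune a radio cavity and hold the field probe in its guide bush

## Task

Tune the grey cavity: pull its sprung tuning plunger out by the red knob until the black pointer lines up with the orange marker on the scale, and leave it set there. Then take the blue-headed probe out of the stand and lower its rod straight down through the white guide bush on top of the cavity, never touching the bush or the cavity with it, until the yellow band on the rod is level with the top of the bush. Finish while holding the probe there, still, upright and centred in the bore, and leave the green-headed probe, the handset, the screwdriver and the jar where they are.

Things in the scene. Friction and masses are not known exactly. Their poses are not given: they have to be found in the camera images.
- cavity: Fixed grey metal box, 140 mm (its x) by 110 mm (its y) by 90 mm high, aluminium lid; origin at the centre of its underside on the table, z up; turned by up to about 20 degrees. It carries the guide bush on top, a brass socket (14 mm wide, 16 mm high, 45 mm towards its -x from the centre of the lid), and on its -y side the tuning plunger. Beneath the plunger a white scale plate 10 mm high reaches from its -y wall 130 mm outwards and spans its x from -25 to +75 mm.
- bush_mouth (a point): Centre of the bore of the white guide bush, level with the bush's top face, 100 mm above the table (10 mm above the lid), 20 mm towards the cavity's +x from its centre. Bore 20 mm in diameter, upright, 30 mm long, open below into the empty cavity (its floor is 92 mm below this point); the bush is 36 mm across. Axes are those of the cavity.
- knob (a point): Centre of the plunger's red knob, 66 mm above the table: a block 24 mm (cavity x) by 24 mm (cavity y) by 32 mm high on a 10 mm shaft, its centre 50 mm out from the cavity's -y wall when fully in. It can be gripped from above across the cavity's x. Below it hangs a slim black stem with the pointer, from 50 to 12 mm above the table. Pulled along the cavity's -y.
- plunger (a joint): How far the plunger is pulled out, in m: 0 fully in, stop at 0.06. A weak spring pulls it in (1 N to 4.5 N) and a drag brake of 6 N resists any motion, so pulling takes 7 to 11 N and it stays where it is left.
- pointer (a point): Tip of the black pointer bar that moves with the knob, 50 mm towards the cavity's +x from the knob's centre line and 14 mm above the table. Axes are those of the cavity.
- mark (a point): Tip of the orange marker clipped on the scale plate (22 by 5 by 10 mm), 14 mm above the table, 52 mm towards the cavity's +x from the knob's line of travel; axes are those of the cavity. The plunger is set when pointer and mark have the same place along the cavity's y.
- stand: Fixed wooden stand with a dark base, 190 mm (its x) by 90 mm by 115 mm high, origin at the centre of its underside, z up. Two holes of 15 mm diameter in its 10 mm top board, 45 mm either side of its centre along its x; a probe hangs upright in each by its flange.
- probe_head (a point): Centre of the blue head of the probe to use: an upright cylinder 24 mm in diameter and 50 mm high, to be gripped from above (best across the stand's y, clear of the neighbour), 145 mm above the table as it hangs in the stand. Beneath the head: a brass flange 28 mm wide, whose underside is 30 mm below this point, then a dark rod 8 mm in diameter with its tip 131 mm below this point. A brass cap 11 mm wide stands 8 mm above the head. Mass about 120 g.
- probe: The blue-headed probe; origin at the rod's tip, z along the rod towards the head.
- probe_tip (a point): Tip (lower end) of the blue-headed probe's rod.
- probe_band (a point): Middle of the yellow band (6 mm wide) on the blue-headed probe's rod, 45 mm above its tip and 86 mm below the centre of the head.
- spare_head (a point): Centre of the green head of the other probe, same shape, in the other hole of the stand; to be left alone.
- handset: Yellow handset lying on the table, 62 by 135 by 34 mm with an antenna; origin at the centre of its underside; to be left alone.
- driver: Screwdriver, 180 mm long, lying on the table; to be left alone.
- jar: Closed jar, 56 mm wide and 70 mm high, origin at the centre of its underside; to be left alone.

How it is judged:
By the outcome, as a careful person would: the job done as asked, in the order asked, and still so for the second after the job is handed in, while the arm keeps its last pose, push and grip.
It also fails if it takes over 67 s, if anything falls off the work surface, if the arm or the gripper's body presses on something with over 40 N, if the wrist force passes 120 N, or if a joint passes its speed limit or range.

## Robot

A 7-joint arm with a two-finger parallel gripper is mounted at the origin on the work surface. World frame = base frame: x ahead of the robot, y to its left, z up, the work surface at z = 0. Lengths are in m, angles in rad, forces in N, time in s.
With the tool pointing down it reaches from about 0.4 to 0.85 m from the base axis. Payload 4.5 kg.
Tool frame: the origin (TCP) lies on the centre line of the jaws, within the pads' length; the fingertips stand 14 mm ahead of it and the grasp point (between the pads) lies 5 mm behind it (nose_length is the distance from the TCP to the fingertips, in m); x points along the fingers, y is the direction in which the jaws open and shut, and the axes are right-handed (so a half turn about x gives the same grasp; the last joint's range is limited). The gripper opens to 88 mm and grips with 3 to 60 N. Pads are 18 mm wide; open, the fingers measure 123 mm over their backs; the gripper's body (75 mm by 187 mm) begins 45 mm behind the grasp point.
Start: joints at [0.034, 0.689, -0.195, 1.565, 0.157, 0.902, -0.215], TCP at [0.625, 0, 0.253] pointing down, gripper open.
Joint ranges: [-3.01, 3.01], [-0.46, 2.08], [-1.47, 1.51], [0.13, 2.56], [-1, 4.14], [0.04, 2.09], [-2.66, 2.66]. Speed limits (rad/s): [2.57, 2.57, 3.14, 3.14, 3.14, 3.14, 3.14].

## Interface

Orientations are given as a unit quaternion [x, y, z, w].
In Python, from plant import get_state, snapshot, camera_params, finish_job, boxes_of, silhouettes, spot_point, nose_length gives the robot as it stands.
- The arm moves only by the tool apply_moves, never from a script. Its arguments are lists of equal length, an entry for each row: "delta_pos": the shift along the tool's x, y, z in cm, a list of three; "yaw": the turn about the tool's x in rad; "gripper": the opening in per cent of the stroke, from 0 (shut) to 100 (fully open). A call has 1 to 10 rows; each row is the pose to reach, as a shift and turn from the pose measured when the call began, along the tool's axes at that moment; what a row does not reach only later rows make up. A row lasts 1/12 s, in which the tool goes at most 41.7 mm and 7.16 degrees, less where a joint would pass 70% of its speed; a pose out of reach is approached as far as the arm can. A call with a gripper value outside its range is refused whole. The fingers move at their own pace and stop on an object; "force" is the grip in N (left out, the last holds). Time passes only in rows, so rows that repeat a pose let the fingers close. It gives the time, the measured TCP pose, the force and the opening at its end, in the units of the state.
- get_state(): the state, without advancing time (a new reading comes with each control period).
- snapshot(name): name is "scene" or "side" or "wrist"; returns the picture (480x640x3 uint8, red, green, blue); there is no depth.
- camera_params(name): a dict with "fovy" (degrees; the focal length in pixels is half the picture's height over the tangent of half this angle, whatever the lens; pixels are square), "cx", "cy" (the principal point, pixels), "dist" ([k1, k2, p1, p2, k3] as OpenCV has them; the pictures are not rectified), "position" and "orientation" of the camera in the world. Camera axes: x right, y down, z forward; pixel columns grow to the right and rows downward; lengths in m; the calibration is good to about 2 mm. A picture is of the moment at which its call begins: read the wrist's pose just before it. camera_params takes no time and is no camera call; for the wrist camera it gives the pose at the moment of the call.
- finish_job(): hands the job in, once; it reports no verdict.
Trained networks look in the newest picture that a camera, given by its name, has taken for a name from the list of things; names that differ only in an ending like _2 or _b are one class to them, and where a whole thing is asked for, a point or a joint stands for the part that bears it (a point fixed in the world has none). Each returns a list of dicts, best first, with "score" (0 to 1); they miss things now and then, are a little off and sometimes report something else, mostly with a low value. They report only what shows in the picture. A call takes as long as a camera call.
- boxes_of(thing, camera): "bbox" ([left, top, width, height] in pixels, round what is visible of it).
- silhouettes(thing, camera): "mask" (480x640 bool, what is visible of it) and "bbox" ([left, top, width, height] in pixels, round what is visible of it).
- spot_point(thing, camera): "pixel" ([column, row] in pixels: a listed point, or the origin of a listed thing).
The state is a dict: "clock": time; "q": joint angles; "qd": joint speeds; "joint_torque": joint torques, N m; "tool_pos": TCP position; "eef_rot": TCP orientation; "contact_force": force on the tool from outside, world axes, zero at the start; "moment": the same for the moment, N m; "opening": opening from 0.0 (shut) to 1.0 (fully open).
Only numpy, scipy, OpenCV 4.12 (cv2) and the standard library are available. Lean on these libraries where they do the work, as an engineer would, in place of code of your own. Each camera call takes 0.05 s, during which the arm holds its last target.

## Working session

There is one attempt and no reset: what is moved stays moved. The work goes in short steps, Python scripts to look and compute and a tool call to move; the robot and the scene stay as the last step left them, time stands still between calls to the robot, and variables do not carry over. Pictures are saved under pics/ and viewed, and the job is handed in when it is done.

Besides the shell and the picture viewer there is one more tool, called after "Call:" by a JSON object that holds its "fn" and its "kwargs", one argument or row to a line. apply_moves: Moves the arm, as the interface text tells. Its arguments: {"type":"object","properties":{"delta_pos":{"type":"array"},"yaw":{"type":"array"},"gripper":{"type":"array"},"force":{"type":"number"}},"required":["delta_pos","yaw","gripper"]}

```bash
ls; mkdir -p pics
python3 - <<'E'
from plant import *
import cv2
s=get_state();print(s)
print(nose_length if not callable(nose_length) else nose_length())
for n in ["scene","side","wrist"]:
    p=camera_params(n);print(n,p)
    im=snapshot(n);cv2.imwrite(f"pics/{n}0.png",im[:,:,::-1])
E
```

```text
pics
{'clock': 0.0, 'q': array([ 0.03378673,  0.69000112, -0.19452456,  1.56634286,  0.1573142 ,
        0.90249671, -0.21512524]), 'qd': array([ 0.00078896, -0.00058859, -0.00023908, -0.00033732, -0.00150152,
       -0.00093819, -0.00119477]), 'joint_torque': array([ 3.38560185e-04, -5.27571630e+01, -1.26686912e+00, -1.53434461e+01,
       -5.26333472e-02,  6.56995355e-03,  1.65937727e-04]), 'tool_pos': array([ 6.24391273e-01, -3.72924458e-05,  2.51899901e-01]), 'eef_rot': array([-0.49948101, -0.50045006,  0.50047393, -0.49959414]), 'contact_force': array([0.61322711, 0.34624187, 0.63540187]), 'moment': array([-0.03867126,  0.00090752, -0.00804058]), 'opening': 0.9998675277295508}
0.014
scene {'fovy': 44.90712309715103, 'cx': 323.1528716901952, 'cy': 241.03466577322692, 'dist': array([-0.0092287,  0.       ,  0.       ,  0.       ,  0.       ]), 'position': array([1.15541668, 0.45470284, 0.82421504]), 'orientation': array([ 0.38386042,  0.82617248, -0.37214883, -0.17775112])}
side {'fovy': 43.51594142770494, 'cx': 322.8407071123181, 'cy': 244.26989106987583, 'dist': array([-0.00207879,  0.        ,  0.        ,  0.        ,  0.        ]), 'position': array([-0.00143044, -0.91323443,  0.80394514]), 'orientation': array([ 0.85114631, -0.24971388,  0.12781672, -0.44368438])}
wrist {'fovy': 67.78665130825193, 'cx': 317.9302511458386, 'cy': 238.40377177295966, 'dist': array([-0.04142143,  0.        ,  0.        ,  0.        ,  0.        ]), 'position': array([0.62432088, 0.06828849, 0.38438683]), 'orientation': array([ 9.90741855e-01, -1.43566927e-04, -4.42031155e-04,  1.35758463e-01])}
```

View pics/scene0.png

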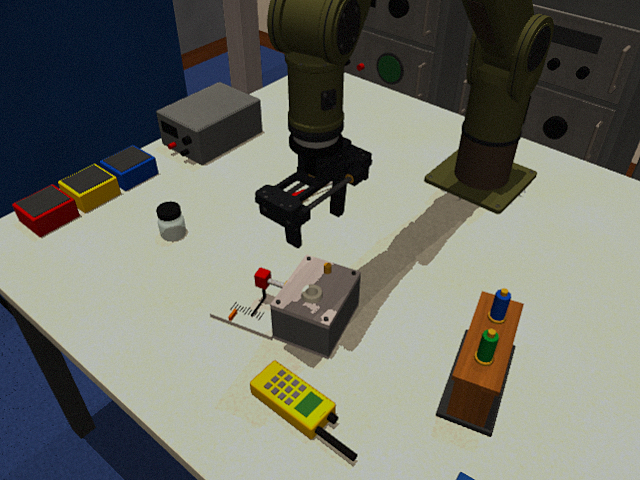

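View pics/side0.png

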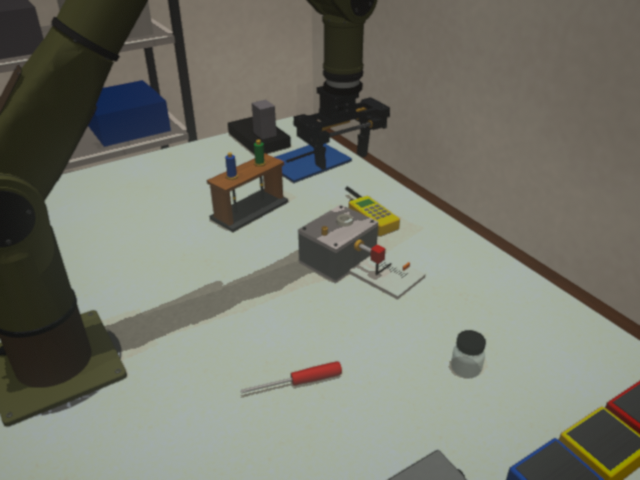

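View pics/wrist0.png

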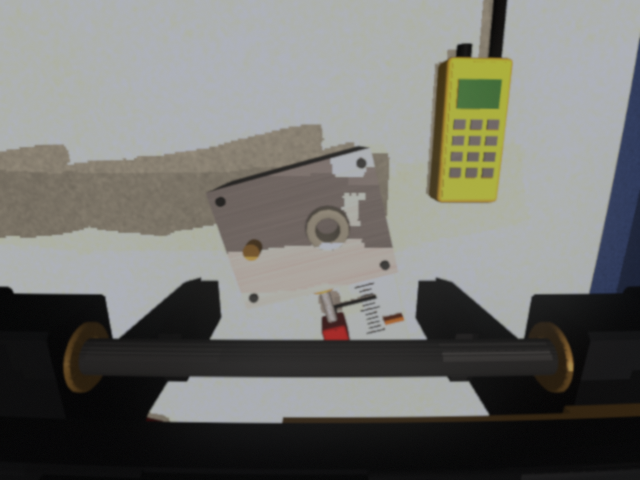

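```bash
cat > h.py <<'E'
import numpy as np, cv2
from scipy.spatial.transform import Rotation as R
from plant import *
def K(p):
    f=240/np.tan(np.radians(p["fovy"]/2)); return np.array([[f,0,p["cx"]],[0,f,p["cy"]],[0,0,1.]])
def ray(p,px):
    u=cv2.undistortPoints(np.array([[px]],float),K(p),p["dist"])[0,0]
    return p["position"],R.from_quat(p["orientation"]).apply([u[0],u[1],1.])
def onz(p,px,z):
    o,d=ray(p,px); return o+d*(z-o[2])/d[2]
def proj(p,X):
    Rm=R.from_quat(p["orientation"]).inv(); t=-Rm.apply(p["position"])
    return cv2.projectPoints(np.atleast_2d(np.array(X,float)),Rm.as_rotvec(),t,K(p),p["dist"])[0][:,0]
H=dict(bush_mouth=.1,knob=.066,pointer=.014,mark=.014,cavity=0,probe_head=.145,spare_head=.145,stand=0,probe_band=.145-.086,probe_tip=.014,jar=0,handset=0)
E
python3 - <<'E'
from h import *
for n in ["wrist","scene","side"]:
    p=camera_params(n);snapshot(n)
    for t in ["bush_mouth","knob","pointer","mark","cavity","probe_head","spare_head","stand"]:
        r=spot_point(t,n)
        for d in r[:2]: print(n,t,np.round(d["pixel"],1),round(d["score"],2),np.round(onz(p,d["pixel"],H[t]),4)[:2])
print(get_state()["clock"])
E
```

```text
wrist bush_mouth [327.  227.2] 0.61 [ 0.6316 -0.0016]
wrist knob [335.5 332.2] 0.57 [ 0.6417 -0.1182]
wrist pointer [375.5 294.8] 0.86 [ 0.6891 -0.1013]
wrist mark [387.  319.5] 0.64 [ 0.7038 -0.1324]
wrist cavity [310.1 209.3] 0.77 [ 0.6156 -0.0061]
wrist cavity [386.  321.1] 0.38 [ 0.7057 -0.1421]
scene bush_mouth [312.5 291.4] 0.75 [ 6.32e-01 -1.00e-04]
scene knob [264.4 276.9] 0.97 [ 0.637  -0.1132]
scene pointer [249.1 312.9] 0.94 [ 0.6875 -0.1076]
scene pointer [174.  232.1] 0.7 [ 0.6295 -0.3951]
scene cavity [314.4 319.3] 0.57 [ 0.6118 -0.0133]
scene probe_head [497.6 305.1] 0.59 [0.4976 0.2706]
scene probe_head [312.7 292.3] 0.21 [0.6658 0.0297]
scene spare_head [488.8 343.2] 0.68 [0.5755 0.2963]
scene spare_head [302.7 195.8] 0.48 [ 0.4826 -0.1537]
scene stand [477.2 379.6] 0.7 [0.5352 0.2848]
side bush_mouth [344.6 215.9] 0.65 [6.358e-01 6.000e-04]
side knob [378.9 255.4] 0.59 [ 0.6398 -0.1212]
side pointer [390.  260.4] 0.6 [ 0.6943 -0.0937]
side mark [402.9 272.4] 0.54 [ 0.6909 -0.143 ]
side cavity [339.5 255.1] 0.73 [ 0.6228 -0.0009]
side probe_head [227.8 164.8] 0.71 [0.4908 0.2781]
side spare_head [257.5 156.5] 0.77 [0.5696 0.2783]
side spare_head [465.3 368.6] 0.45 [ 0.5073 -0.502 ]
side stand [247.7 208.2] 0.84 [0.5395 0.2952]
1.5
```

Run:
```python
from h import *
s=get_state();print(R.from_quat(s["eef_rot"]).as_matrix().round(3))
p=camera_params("wrist")
P=[onz(p,c,.09)[:2] for c in [(208,190),(366,147),(397,270),(248,305)]]
for i in range(4):
    d=P[(i+1)%4]-P[i];print(P[i],np.linalg.norm(d),np.degrees(np.arctan2(d[1],d[0])))
print(np.mean(P,0))
```

```text
[[ 0.  1.  0.]
 [-0.  0. -1.]
 [-1.  0.  0.]]
[0.53364707 0.02772551] 0.1343579790770431 14.845334028909196
[0.66352031 0.06214945] 0.10966490776276505 -73.5472426084606
[ 0.69458011 -0.04302507] 0.1374065719652407 -165.78906175608856
[ 0.56137839 -0.07675735] 0.10810038439318259 104.86444485585129
[ 0.61328147 -0.00747686]
```

Call:
{"fn": "apply_moves", "kwargs": {
  "delta_pos": [
    [0,0.4,2.5],
    [0,0.8,5.5],
    [0,1.2,8.5],
    [0,1.6,11.5],
    [0,1.6,11.5],
    [0,1.6,11.5]
  ],
  "yaw": [-0.07,-0.14,-0.2,-0.26,-0.26,-0.26],
  "gripper": [100,100,100,100,100,100]
}}

```text
clock: 2.0
tool_pos: [0.6408, -0.118, 0.2524]
eef_rot: [0.432, 0.559, -0.433, 0.56]
contact_force: [-1.2, -0.0, -1.0]
opening: 1.003
```

```bash
cat > look.py <<'E'
from h import *
import sys
s=get_state();p=camera_params("wrist");im=snapshot("wrist");cv2.imwrite(f"pics/{sys.argv[1]}.png",im[:,:,::-1])
print(s["clock"],s["tool_pos"],s["contact_force"],s["opening"])
for t in sys.argv[2:]:
    for d in spot_point(t,"wrist")[:2]: print(t,np.round(d["pixel"],1),round(d["score"],2),np.round(onz(p,d["pixel"],H[t]),4)[:2])
E
python3 look.py w1 bush_mouth knob pointer mark cavity
```

```text
2.0 [ 0.64077735 -0.11803095  0.25238439] [-1.23869612 -0.00964708 -0.96449242] 1.0034710167050145
bush_mouth [343.7  77.9] 0.67 [ 0.6306 -0.0048]
knob [318.3 216.5] 0.64 [ 0.6407 -0.1182]
pointer [367.9 200.9] 0.84 [ 0.6897 -0.0997]
mark [374.4 234.6] 0.57 [ 0.707 -0.133]
cavity [321.4  94.2] 0.81 [ 0.6156 -0.0088]
```

View pics/w1.png

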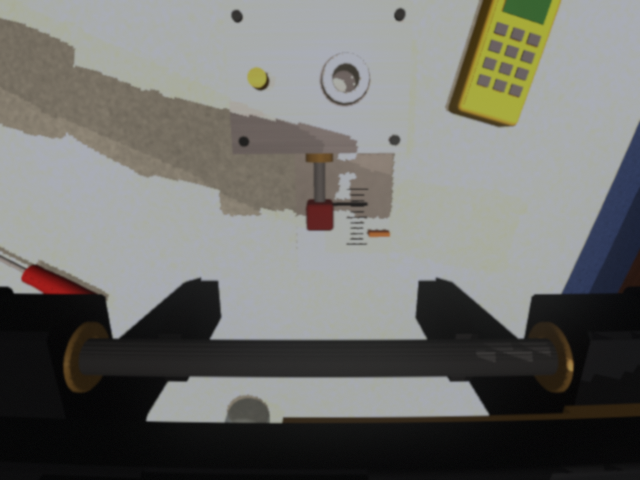

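Call:
{"fn": "apply_moves", "kwargs": {
  "delta_pos": [
    [3.5,0,0],
    [7,0,0],
    [10.5,0,0],
    [14,0,0],
    [16.5,0,0],
    [18.2,0,0],
    [18.8,0,0],
    [18.8,0,0]
  ],
  "yaw": [0,0,0,0,0,0,0,0],
  "gripper": [100,100,85,70,70,70,70,70]
}}

```text
clock: 2.97
tool_pos: [0.6403, -0.1121, 0.0635]
eef_rot: [0.43, 0.562, -0.43, 0.56]
contact_force: [0.2, -0.3, 0.5]
opening: 0.701
```

```bash
python3 look.py w2 knob pointer mark
```

```text
2.9667 [ 0.64025636 -0.11207077  0.06346244] [ 0.23415745 -0.30945878  0.54749118] 0.7009427141390627
knob [319.3 323.4] 0.7 [ 0.6413 -0.1155]
pointer [412.2 276.1] 0.97 [ 0.6904 -0.1023]
```

View pics/w2.png

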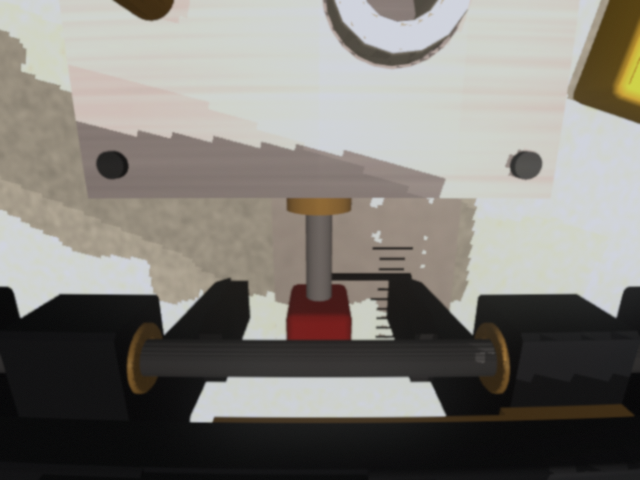

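Call:
{"fn": "apply_moves", "kwargs": {
  "delta_pos": [
    [0,0,0.2],
    [0,0,0.3],
    [0,0,0.3],
    [0,0,0.3],
    [0,0,0.3],
    [0,0,0.3],
    [0,0,0.3],
    [0,0,0.3]
  ],
  "yaw": [0,0,0,0,0,0,0,0],
  "gripper": [60,45,30,20,15,10,10,10],
  "force": 35
}}

```text
clock: 3.83
tool_pos: [0.6418, -0.1163, 0.0665]
eef_rot: [0.43, 0.561, -0.43, 0.561]
contact_force: [-4.7, -1.0, 3.9]
opening: 0.27
```

```bash
python3 look.py w3 knob pointer mark
python3 - <<'E'
from h import *
p=camera_params("scene");snapshot("scene")
for t in ["knob","pointer","mark"]:
    for d in spot_point(t,"scene")[:2]: print(t,np.round(d["pixel"],1),round(d["score"],2),np.round(onz(p,d["pixel"],H[t]),4)[:2])
E
```

```text
3.8333 [ 0.64181942 -0.1162694   0.06653258] [-4.69591751 -0.96940887  3.89132155] 0.27040720893065695
knob [319.1 310. ] 0.86 [ 0.6416 -0.1155]
pointer [410.9 267.1] 0.96 [ 0.6909 -0.1028]
knob [263.2 275.2] 0.75 [ 0.6352 -0.118 ]
pointer [249.8 311.5] 0.62 [ 0.6842 -0.1091]
pointer [476.1 383.4] 0.51 [0.5536 0.29  ]
mark [236.6 310.1] 0.45 [ 0.6977 -0.1303]
```

View pics/w3.png

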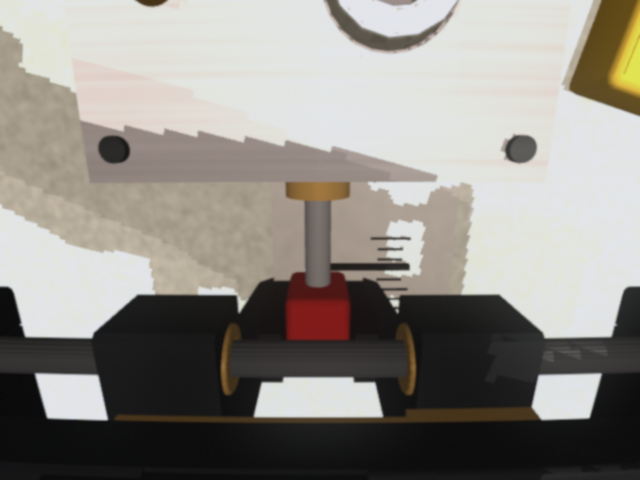

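Run:
```python
from h import *
im=cv2.imread("pics/w1.png");z=cv2.resize(im[180:255,300:410],None,fx=7,fy=7,interpolation=cv2.INTER_CUBIC);cv2.imwrite("pics/w1z.png",z)
print(im[222:246,370:386:3].sum(2).T if 0 else im[225:245,375])
print(im[195:215,345:366].sum(2)[:, ::5].T)
```

```text
[[168 170 167]
 [167 170 167]
 [165 168 165]
 [155 159 158]
 [125 130 136]
 [ 78  87 105]
 [ 47  64 100]
 [ 45  76 125]
 [ 50  92 151]
 [ 53 100 161]
 [ 60 104 162]
 [ 89 121 163]
 [129 147 164]
 [156 165 166]
 [164 170 167]
 [165 170 167]
 [164 170 167]
 [163 170 167]
 [164 170 167]
 [163 170 167]]
[[506 502 474 420 370 337 292 208 128 116 192 286 323 331 347 389 446 487
  501 502]
 [345 395 415 397 344 294 254 191 125 111 167 253 313 330 334 348 376 429
  480 503]
 [228 290 329 325 293 212 177 155 122  99 120 194 285 326 323 291 240 255
  330 377]
 [229 298 331 327 293 234 211 179 123 102 115 195 285 323 323 282 225 238
  301 326]
 [326 334 337 336 330 319 283 210 139 125 191 281 325 331 333 327 323 325
  328 326]]
```

View pics/w1z.png

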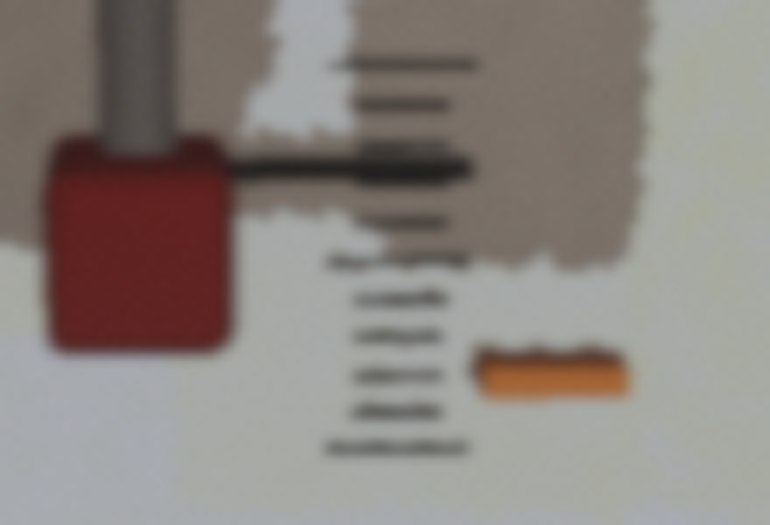

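Run:
```python
from h import *
# wrist cam pose at w1: rebuild from the relation now
p=camera_params("wrist");s=get_state()
T=R.from_quat(s["eef_rot"]);rel=T.inv().apply(p["position"]-s["tool_pos"]);rq=T.inv()*R.from_quat(p["orientation"])
print(rel)
T1=R.from_quat([0.432,0.559,-0.433,0.56]);p1=dict(p);p1["position"]=np.array([.64077735,-.11803095,.25238439])+T1.apply(rel);p1["orientation"]=(T1*rq).as_quat()
yaw=np.radians(15.3);ex=np.array([np.cos(yaw),np.sin(yaw)]);ey=np.array([-ex[1],ex[0]])
b=onz(p1,(345,78),.1)[:2]
def f(n,px,z):
    X=onz(p1,px,z)[:2]-b;print(n,z,(X@ex*1e3+20).round(1),(X@ey*1e3).round(1))
for z in(.012,.014,.016):f("ptr",(366,203.9),z)
f("marktopback",(370,232.1),.02);f("marktopfront",(370,236.7),.02);f("marktopback",(370,232.1),.0195);f("marksidebottom",(370,229.6),.01)
f("tick0",(357,189.2),.01);f("tickend",(357,244),.01)
f("wall",(280,153),.09);f("wall",(235,153),.09);f("knobtopback",(320,202.5),.082);f("knobfront",(320,230),.082)
f("screwL",(243,141),.09);f("screwR",(395,140),.09);f("sTL",(237,16),.09);f("sTR",(400,15),.09)
```

```text
[-0.13241728 -0.00045925 -0.06841391]
ptr 0.012 49.3 -110.7
ptr 0.014 49.1 -110.4
ptr 0.016 48.8 -110.0
marktopback 0.02 53.2 -139.5
marktopfront 0.02 53.3 -144.5
marktopback 0.0195 53.3 -139.6
marksidebottom 0.01 54.6 -139.3
tick0 0.01 39.8 -95.3
tickend 0.01 40.8 -155.4
wall 0.09 -31.3 -54.2
wall 0.09 -67.6 -53.6
knobtopback 0.082 0.5 -96.3
knobfront 0.082 0.2 -120.6
screwL 0.09 -60.5 -44.3
screwR 0.09 61.0 -45.1
sTL 0.09 -59.4 46.0
sTR 0.09 61.3 45.1
```

Call:
{"fn": "apply_moves", "kwargs": {
  "delta_pos": [
    [0,0,0.6],
    [0,0,1.2],
    [0,0,1.8],
    [0,0,2.4],
    [0,0,2.8],
    [0,0,3.0],
    [0,0,3.0],
    [0,0,3.0]
  ],
  "yaw": [0,0,0,0,0,0,0,0],
  "gripper": [10,10,10,10,10,10,10,10],
  "force": 45
}}

```text
clock: 4.9
tool_pos: [0.6486, -0.1413, 0.0665]
eef_rot: [0.431, 0.563, -0.429, 0.56]
contact_force: [-4.8, 6.2, 6.0]
opening: 0.264
```

```bash
python3 look.py w4 knob pointer mark
python3 - <<'E'
import cv2
im=cv2.imread("pics/w4.png");cv2.imwrite("pics/w4z.png",cv2.resize(im[180:340,280:480],None,fx=4,fy=3.7,interpolation=cv2.INTER_CUBIC))
E
```

```text
4.9 [ 0.6485536  -0.14127076  0.06651093] [-4.76039989  6.17032821  6.01221827] 0.2638729022649627
knob [315.7 308.9] 0.87 [ 0.6469 -0.1403]
pointer [409.5 266.8] 0.96 [ 0.6966 -0.1274]
mark [412.9 278. ] 0.79 [ 0.7006 -0.1332]
mark [411.  264.4] 0.38 [ 0.697  -0.1259]
```

View pics/w4z.png

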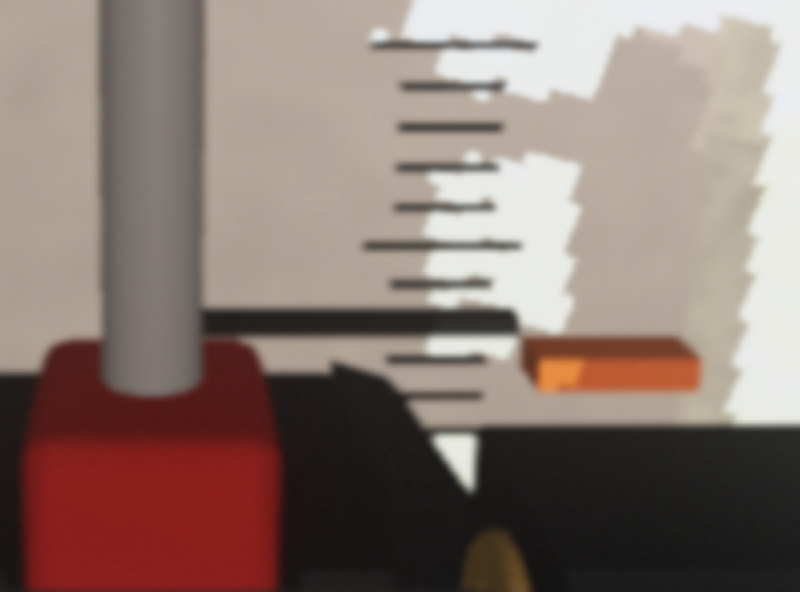

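View pics/w4.png

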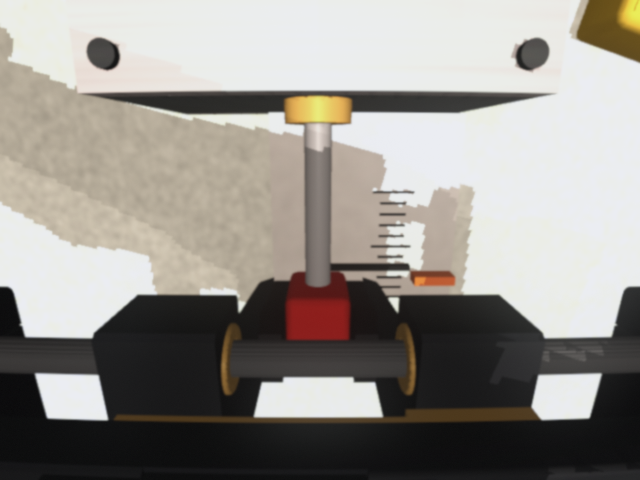

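```bash
cat > cv.py <<'E'
from h import *
yaw=np.radians(15.3);ex=np.array([np.cos(yaw),np.sin(yaw)]);ey=np.array([-ex[1],ex[0]])
p1=camera_params("wrist")
def Y(px,z):return round(float(onz(p1,px,z)[:2]@ey*1e3),2)
def pm(pr,mr,pc=390,mc=430): # pointer rows (top,bot) ; mark rows (bottomedge, topback, topfront)
    for z in(.013,.014,.015): print("ptr",z,Y((pc,np.mean(pr)),z),Y((pc,pr[0]),z),Y((pc,pr[1]),z))
    print("mark",Y((mc,mr[0]),.01),Y((mc,mr[1]),.02),Y((mc,mr[2]),.02),"centre",np.mean([Y((mc,mr[1]),.02),Y((mc,mr[2]),.02)]))
E
python3 - <<'E'
from cv import *
pm((263.8,270.3),(271.4,276.8,285.7))
import numpy as np
im=cv2.imread("pics/w4.png").astype(int).sum(2)
print(im[255:280,365].tolist(),im[255:280,375].tolist())
print(cv2.imread("pics/w4.png")[264:292,435].tolist())
s=get_state();t=R.from_quat(s["eef_rot"]).as_matrix();print(t.round(3),np.degrees(np.arctan2(t[1,1],t[0,1])))
E
```

```text
ptr 0.013 -307.21 -305.31 -309.13
ptr 0.014 -306.85 -304.95 -308.75
ptr 0.015 -306.49 -304.6 -308.38
mark -311.03 -310.35 -315.52 centre -312.935
[493, 491, 496, 495, 493, 491, 481, 425, 299, 166, 104, 102, 105, 108, 140, 245, 379, 464, 490, 496, 493, 475, 410, 278, 153] [489, 487, 488, 487, 492, 492, 479, 422, 300, 169, 112, 106, 109, 112, 140, 243, 373, 455, 482, 483, 469, 454, 451, 466, 465]
[[153, 166, 179], [153, 165, 179], [153, 164, 179], [153, 165, 179], [152, 164, 178], [145, 157, 173], [121, 134, 158], [79, 94, 132], [48, 67, 117], [42, 61, 114], [41, 61, 114], [41, 63, 119], [44, 70, 136], [47, 80, 162], [51, 88, 181], [50, 90, 187], [51, 91, 188], [50, 91, 188], [50, 91, 188], [51, 91, 187], [62, 99, 187], [91, 120, 184], [125, 145, 181], [145, 160, 180], [150, 163, 178], [151, 164, 178], [150, 163, 177], [150, 163, 176]]
[[-0.002  0.965  0.261]
 [ 0.005  0.261 -0.965]
 [-1.    -0.001 -0.005]] 15.133644131518832
```

Call:
{"fn": "apply_moves", "kwargs": {
  "delta_pos": [
    [0,0,0.5],
    [0,0,0.7],
    [0,0,0.9],
    [0,0,0.9],
    [0,0,0.9]
  ],
  "yaw": [0,0,0,0,0],
  "gripper": [10,10,10,10,10]
}}

```text
clock: 5.52
tool_pos: [0.6497, -0.1456, 0.0665]
eef_rot: [0.431, 0.566, -0.428, 0.558]
contact_force: [-6.3, 6.0, 5.9]
opening: 0.267
```

```bash
python3 look.py w5 pointer mark
python3 - <<'E'
import cv2
im=cv2.imread("pics/w5.png");cv2.imwrite("pics/w5z.png",cv2.resize(im[220:300,340:480],None,fx=5.7,fy=7,interpolation=cv2.INTER_CUBIC))
E
```

```text
5.5167 [ 0.64973126 -0.14561172  0.0665108 ] [-6.28365451  5.96028059  5.89513939] 0.26688865733994804
pointer [410.2 268.1] 0.58 [ 0.6982 -0.132 ]
mark [415.6 270.3] 0.8 [ 0.7016 -0.1324]
```

View pics/w5z.png

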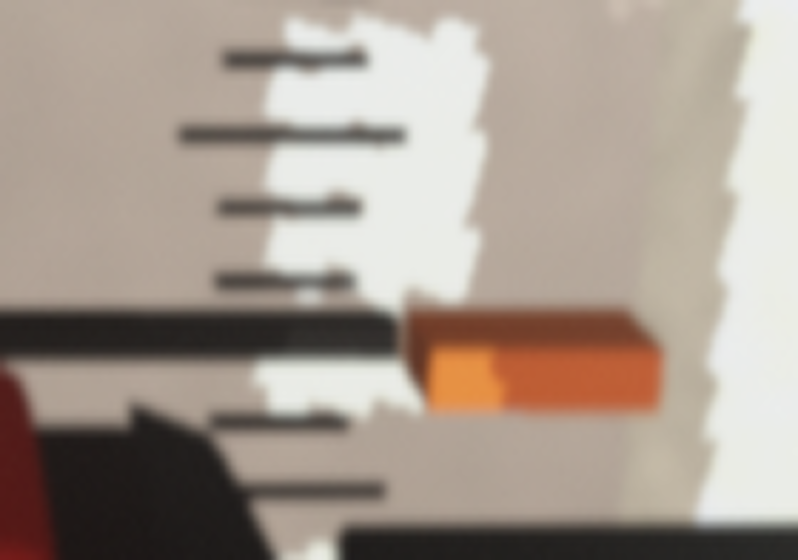

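Run:
```python
from cv import *
pm((264.3,270.9),(264.3,269.4,278.7))
s=get_state();t=R.from_quat(s["eef_rot"]).as_matrix();print(t.round(3),np.degrees(np.arctan2(t[1,1],t[0,1])))
```

```text
ptr 0.013 -311.62 -309.69 -313.56
ptr 0.014 -311.26 -309.34 -313.19
ptr 0.015 -310.9 -308.99 -312.82
mark -310.78 -310.19 -315.51 centre -312.85
[[-0.005  0.965  0.263]
 [ 0.01   0.263 -0.965]
 [-1.    -0.003 -0.011]] 15.244294365853436
```

Call:
{"fn": "apply_moves", "kwargs": {
  "delta_pos": [
    [0,0,0.4],
    [0,0,0.6],
    [0,0,0.6],
    [0,0,0.6]
  ],
  "yaw": [0,0,0,0],
  "gripper": [10,10,10,10]
}}

```text
clock: 6.0
tool_pos: [0.6502, -0.1472, 0.0665]
eef_rot: [0.431, 0.568, -0.426, 0.557]
contact_force: [-7.0, 6.9, 6.8]
opening: 0.27
```

```bash
python3 look.py w6 pointer mark
python3 - <<'E'
import cv2
im=cv2.imread("pics/w6.png");cv2.imwrite("pics/w6z.png",cv2.resize(im[220:300,340:480],None,fx=5.7,fy=7,interpolation=cv2.INTER_CUBIC))
E
```

```text
6.0 [ 0.65016286 -0.14716913  0.06651861] [-6.95009949  6.90540273  6.75094631] 0.2697336476528719
pointer [409.5 266.7] 0.83 [ 0.6978 -0.1325]
```

View pics/w6z.png

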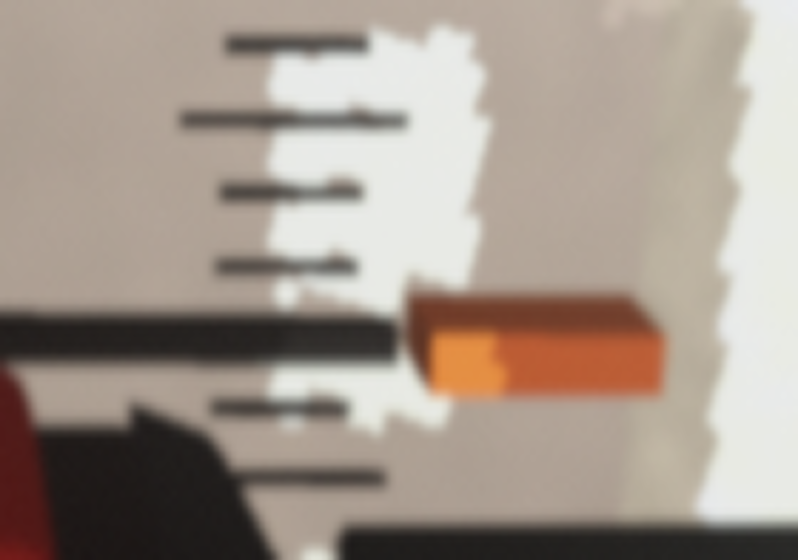

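Call:
{"fn": "apply_moves", "kwargs": {
  "delta_pos": [
    [0,0,0.2],
    [0,0,0.05],
    [0,0,0],
    [0,0,0]
  ],
  "yaw": [0,0,0,0],
  "gripper": [10,10,10,10]
}}

```text
clock: 6.48
tool_pos: [0.6502, -0.1471, 0.0665]
eef_rot: [0.431, 0.568, -0.426, 0.557]
contact_force: [-4.4, 0.2, 3.5]
opening: 0.269
```

```bash
python3 look.py w7 pointer mark
python3 - <<'E'
import cv2
im=cv2.imread("pics/w7.png");cv2.imwrite("pics/w7z.png",cv2.resize(im[220:300,340:480],None,fx=5.7,fy=7,interpolation=cv2.INTER_CUBIC))
from cv import *
s=get_state();t=R.from_quat(s["eef_rot"]).as_matrix();print(t.round(3))
E
```

```text
6.4833 [ 0.6501636  -0.14708129  0.06652676] [-4.36592171  0.15032668  3.47023668] 0.2685774399374547
pointer [411.1 268. ] 0.89 [ 0.6989 -0.133 ]
mark [417.6 268.3] 0.94 [ 0.7024 -0.1322]
[[-0.008  0.964  0.264]
 [ 0.015  0.265 -0.964]
 [-1.    -0.004 -0.017]]
```

View pics/w7z.png

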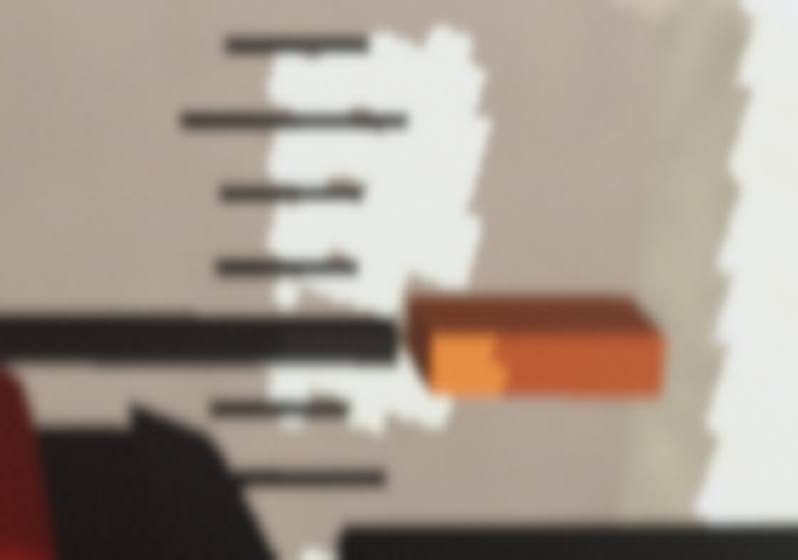

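Call:
{"fn": "apply_moves", "kwargs": {
  "delta_pos": [
    [0,0,0],
    [0,0,0],
    [0,0,0],
    [0,0,0],
    [0,0,0]
  ],
  "yaw": [0,0,0,0,0],
  "gripper": [35,50,60,60,60]
}}

```text
clock: 7.05
tool_pos: [0.6506, -0.1472, 0.0665]
eef_rot: [0.432, 0.568, -0.426, 0.557]
contact_force: [-0.2, -0.1, -0.1]
opening: 0.595
```

Call:
{"fn": "apply_moves", "kwargs": {
  "delta_pos": [
    [-2,0,0],
    [-6,0,0],
    [-10,0,0],
    [-14,0,0],
    [-17,0,0],
    [-18,0,0],
    [-18,0,0],
    [-18,0,0]
  ],
  "yaw": [0,0,0,0,0,0,0,0],
  "gripper": [60,60,60,60,80,100,100,100]
}}

```text
clock: 7.72
tool_pos: [0.6515, -0.15, 0.2458]
eef_rot: [0.431, 0.568, -0.426, 0.557]
contact_force: [-0.7, -1.0, -1.0]
opening: 0.879
```

```bash
python3 look.py w8 bush_mouth knob pointer mark
python3 - <<'E'
import cv2
im=cv2.imread("pics/w8.png");cv2.imwrite("pics/w8z.png",cv2.resize(im[170:250,300:410],None,fx=7,fy=7,interpolation=cv2.INTER_CUBIC))
from cv import *
s=get_state();t=R.from_quat(s["eef_rot"]).as_matrix();print(t.round(3))
E
```

```text
7.7167 [ 0.6515458  -0.14997136  0.24578143] [-0.68101136 -1.02258833 -0.98526341] 0.8785033886427013
bush_mouth [345.1  28.5] 0.65 [ 0.6304 -0.0032]
knob [315.8 214.9] 0.86 [ 0.6471 -0.145 ]
knob [371.  208.3] 0.58 [ 0.6928 -0.1262]
pointer [366.  209.8] 0.69 [ 0.698  -0.1358]
mark [370.8 207.1] 0.5 [ 0.702  -0.1318]
[[-0.011  0.964  0.265]
 [ 0.016  0.265 -0.964]
 [-1.    -0.006 -0.018]]
```

View pics/w8.png

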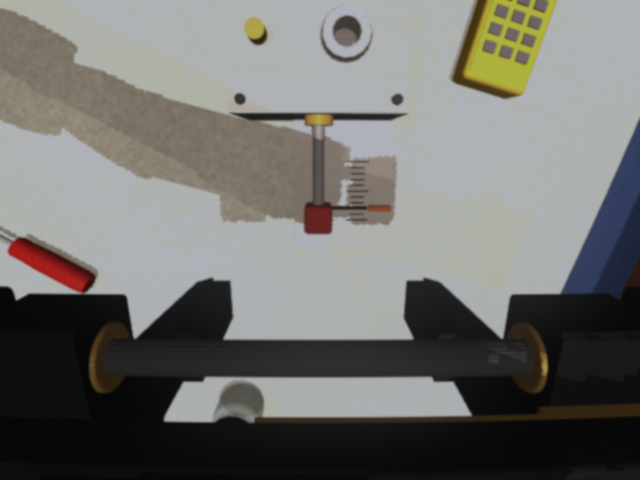

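View pics/w8z.png

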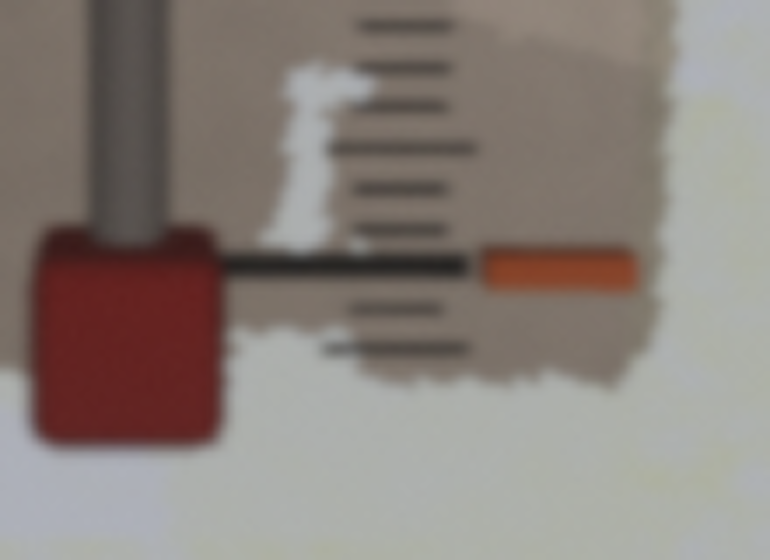

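Call:
{"fn": "apply_moves", "kwargs": {
  "delta_pos": [
    [-1,-0.2,-1.5],
    [-2,-0.6,-4.5],
    [-2.2,-1,-8],
    [-2.2,-1.3,-11.5],
    [-2.2,-1.7,-15],
    [-2.2,-2.0,-18.5],
    [-2.2,-2.4,-22],
    [-2.2,-2.7,-25.5],
    [-2.2,-3,-29],
    [-2.2,-3.3,-32]
  ],
  "yaw": [-0.08,-0.19,-0.3,-0.41,-0.52,-0.63,-0.74,-0.85,-0.96,-1.07],
  "gripper": [100,100,100,100,100,100,100,100,100,100]
}}

```text
clock: 8.8
tool_pos: [0.5333, 0.152, 0.2719]
eef_rot: [0.085, 0.708, -0.074, 0.698]
contact_force: [0.7, -0.1, 0.3]
opening: 1.001
```

```bash
cat > go.py <<'E'
from h import *
import sys
# go.py x y z jawdeg : delta in tool axes
s=get_state();t=R.from_quat(s["eef_rot"]).as_matrix()
X=np.array(list(map(float,sys.argv[1:4])));print("d cm",(t.T@(X-s["tool_pos"])*100).round(2))
a=np.degrees(np.arctan2(t[1,1],t[0,1]));print("jaw deg",a,"tiltx",t[:,0].round(4),"F",s["contact_force"].round(1),"q",s["q"].round(2))
if len(sys.argv)>4:
    print("yaw",[-np.radians((float(sys.argv[4])-a+k+180)%360-180) for k in(0,180)])
E
python3 go.py .495 .274 .27 96
```

```text
d cm [ 0.44 11.02 -6.46]
jaw deg 77.05349602225253 tiltx [-0.0123  0.0165 -0.9998] F [ 0.7 -0.1  0.3] q [ 0.01  0.63 -0.61  1.74  0.41  0.91  0.58]
yaw [np.float64(-0.3306788761538955), np.float64(2.8109137774358977)]
```

Call:
{"fn": "apply_moves", "kwargs": {
  "delta_pos": [
    [0,2.5,-1.5],
    [0,5,-3],
    [0,7.5,-4.5],
    [0,10,-6],
    [0,11,-6.5],
    [0,11,-6.5],
    [0,11,-6.5]
  ],
  "yaw": [-0.1,-0.2,-0.28,-0.33,-0.33,-0.33,-0.33],
  "gripper": [100,100,100,100,100,100,100]
}}

```text
clock: 9.38
tool_pos: [0.4949, 0.2727, 0.2737]
eef_rot: [-0.031, 0.71, 0.042, 0.702]
contact_force: [0.7, -0.3, -0.2]
opening: 1.002
```

```bash
python3 look.py w9 probe_head spare_head stand; python3 go.py .495 .274 .27 96
```

```text
9.3833 [0.49487162 0.2727415  0.27365095] [ 0.67244613 -0.31111348 -0.24125449] 1.0015812917944333
probe_head [317.1 232.9] 0.9 [0.4927 0.2732]
spare_head [332.7 337.9] 0.9 [0.58   0.2951]
stand [318.8 242.4] 0.78 [0.54  0.282]
d cm [ 0.4   0.25 -0.03]
jaw deg 95.75052742045979 tiltx [-0.0123  0.0148 -0.9998] F [ 0.8 -0.4 -0.2] q [-0.17  0.65 -0.69  1.71  0.47  0.95  0.64]
yaw [np.float64(-0.004354117906420361), np.float64(3.1372385356833727)]
```

View pics/w9.png

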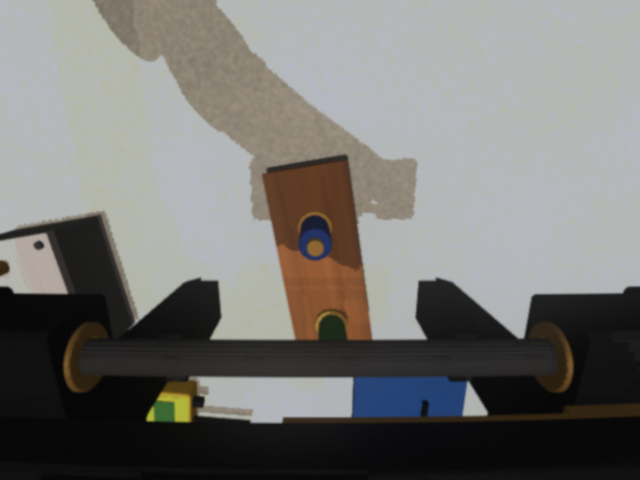

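Run:
```python
from h import *
p=camera_params("wrist")
im=cv2.imread("pics/w9.png");cv2.imwrite("pics/w9z.png",cv2.resize(im[200:350,270:380],None,fx=5.4,fy=4,interpolation=cv2.INTER_CUBIC))
print(onz(p,(315.5,247),.178))
for d in silhouettes("probe_head","wrist")[:2]:
    m=d["mask"];print(d["score"],d["bbox"])
```

```text
[0.49510068 0.27065425 0.178     ]
0.82 [300.3, 209.7, 32.4, 50.7]
```

View pics/w9z.png

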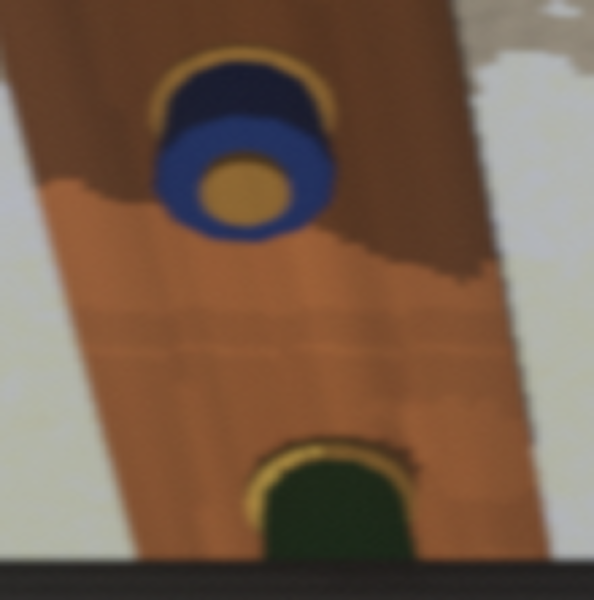

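```bash
python3 go.py .495 .271 .142 104
```

```text
d cm [13.21 -0.3   0.09]
jaw deg 95.77794119368669 tiltx [-0.0122  0.0153 -0.9998] F [ 0.8 -0.  -0.1] q [-0.17  0.65 -0.69  1.71  0.47  0.95  0.64]
yaw [np.float64(-0.1435019974627623), np.float64(2.998090656127031)]
```

Call:
{"fn": "apply_moves", "kwargs": {
  "delta_pos": [
    [1,-0.3,0.1],
    [3,-0.3,0.1],
    [6,-0.3,0.1],
    [9,-0.3,0.1],
    [11,-0.3,0.1],
    [12.5,-0.3,0.1],
    [13.2,-0.3,0.1],
    [13.2,-0.3,0.1],
    [13.2,-0.3,0.1]
  ],
  "yaw": [-0.1,-0.14,-0.14,-0.14,-0.14,-0.14,-0.14,-0.14,-0.14],
  "gripper": [100,100,100,90,80,70,65,65,65]
}}

```text
clock: 10.38
tool_pos: [0.4956, 0.2708, 0.1425]
eef_rot: [-0.079, 0.705, 0.091, 0.698]
contact_force: [-0.1, 1.0, -0.2]
opening: 0.647
```

```bash
python3 look.py w10 probe_head spare_head; python3 go.py .495 .271 .142 104
```

```text
10.3833 [0.49556085 0.27080147 0.14245161] [-0.10175738  0.98471416 -0.24931237] 0.6471819635382825
probe_head [323.3 317.3] 0.6 [0.4952 0.2723]
d cm [ 0.13 -0.02 -0.09]
jaw deg 103.77396982128593 tiltx [-0.0103  0.0165 -0.9998] F [ 0.1 -0.3  0.7] q [-0.23  0.83 -0.6   1.83  0.67  0.69  0.61]
yaw [np.float64(-0.003944970827431707), np.float64(3.137647682762362)]
```

View pics/w10.png

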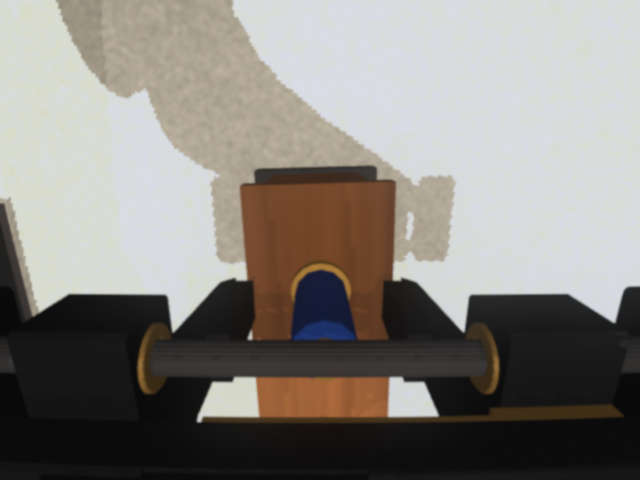

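Call:
{"fn": "apply_moves", "kwargs": {
  "delta_pos": [
    [0,0.12,0],
    [0,0.12,0],
    [0,0.12,0],
    [0,0.12,0],
    [0,0.12,0],
    [0,0.12,0],
    [0,0.12,0],
    [0,0.12,0]
  ],
  "yaw": [0,0,0,0,0,0,0,0],
  "gripper": [55,45,35,28,22,15,15,15],
  "force": 30
}}

```text
clock: 11.2
tool_pos: [0.4956, 0.2724, 0.1434]
eef_rot: [-0.079, 0.705, 0.091, 0.699]
contact_force: [-0.2, -1.0, 1.9]
opening: 0.263
```

```bash
python3 look.py w11 probe_head; python3 go.py .495 .271 .30 104
```

```text
11.2 [0.49561156 0.27244044 0.14340459] [-0.18223808 -1.01295415  1.91459922] 0.2633032923839789
probe_head [320.6 314. ] 0.85 [0.4945 0.2727]
d cm [-15.66   0.16  -0.19]
jaw deg 103.77019238043168 tiltx [-0.0102  0.0163 -0.9998] F [-0.1 -0.9  3. ] q [-0.23  0.83 -0.6   1.83  0.67  0.69  0.6 ]
yaw [np.float64(-0.004010899607637476), np.float64(3.1375817539821558)]
```

Call:
{"fn": "apply_moves", "kwargs": {
  "delta_pos": [
    [-0.6,0,0],
    [-2,0.04,0],
    [-4,0.07,0],
    [-6,0.1,-0.05],
    [-8,0.14,-0.05],
    [-10,0.18,-0.1],
    [-12,0.2,-0.1],
    [-14,0.25,-0.1],
    [-15,0.28,-0.1],
    [-15,0.28,-0.1]
  ],
  "yaw": [0,0,0,0,0,0,0,0,0,0],
  "gripper": [15,15,15,15,15,15,15,15,15,15]
}}

```text
clock: 12.13
tool_pos: [0.4962, 0.2735, 0.2956]
eef_rot: [-0.078, 0.704, 0.092, 0.7]
contact_force: [-0.6, 0.9, -0.9]
opening: 0.263
```

```bash
python3 look.py w12 probe_head probe_tip probe_band
python3 - <<'E'
from h import *
for n in ["scene","side"]:
    im=snapshot(n);cv2.imwrite(f"pics/{n}12.png",im[:,:,::-1])
    for t in ["probe_head","probe_tip","probe_band"]:
        print(n,t,[(np.round(d["pixel"],1),round(d["score"],2)) for d in spot_point(t,n)[:2]])
a=cv2.imread("pics/scene12.png");b=cv2.imread("pics/side12.png")
E
python3 go.py .632 -.002 .30 104
```

```text
12.1333 [0.49619334 0.27349164 0.29561388] [-0.57238672  0.92377011 -0.88799586] 0.2629913078559239
probe_head [315.9 313.9] 0.7 [0.5718 0.2925]
probe_head [313.4 231. ] 0.15 [0.4995 0.2729]
probe_tip [316.4 235.9] 0.7 [0.5368 0.2865]
probe_band [315.4 249.3] 0.66 [0.54   0.2855]
scene probe_head [(array([518.2, 231.3]), 0.9), (array([244.8, 273.3]), 0.5)]
scene probe_tip [(array([501.4, 295.4]), 0.93), (array([173.7, 233. ]), 0.42)]
scene probe_band [(array([510.7, 274.2]), 0.87), (array([244.8, 273.2]), 0.26)]
side probe_head [(array([224. , 104.4]), 0.75)]
side probe_tip [(array([228.4, 159.6]), 0.67), (array([346.8, 217.2]), 0.56)]
side probe_band [(array([227.9, 141. ]), 0.78)]
d cm [ -1.27 -29.89   6.72]
jaw deg 103.7709397991227 tiltx [-0.0106  0.0162 -0.9998] F [-0.5 -0.6 -1.9] q [-0.15  0.64 -0.74  1.68  0.47  1.01  0.77]
yaw [np.float64(-0.0039978546905887246), np.float64(3.1375947988992046)]
```

View pics/w12.png

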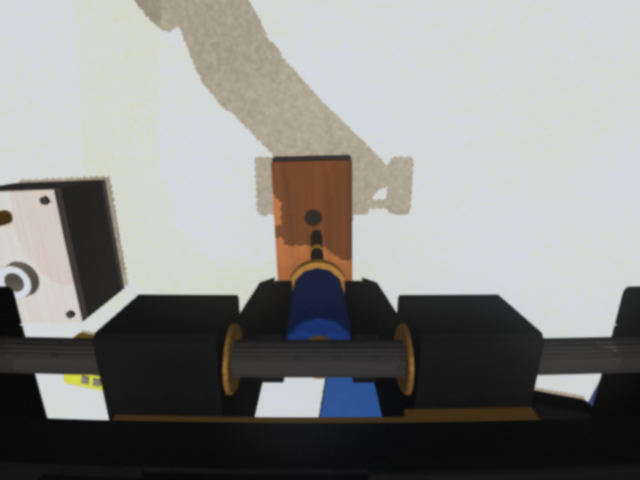

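View pics/scene12.png

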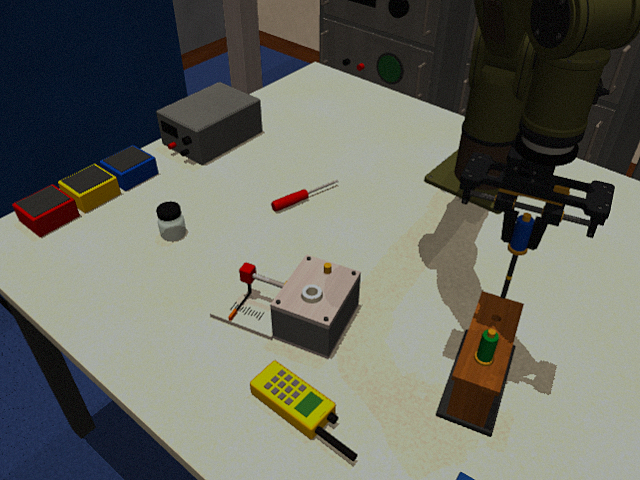

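View pics/side12.png

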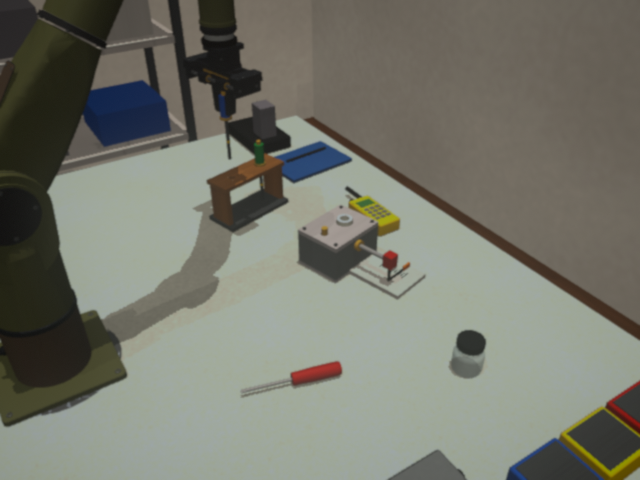

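Run:
```python
from h import *
px={"scene":dict(h=(518.2,231.3),b=(510.7,274.2),t=(501.4,295.4)),"side":dict(h=(224,104.4),b=(227.9,141),t=(228.4,159.6)),"wrist":dict(t=(316.4,235.9),b=(315.4,249.3))}
tt={}
for n in px:
    p=camera_params(n)
    for k,z in dict(h=.297,b=.211,t=.166).items():
        if k in px[n]: print(n,k,onz(p,px[n][k],z).round(4))
def tri(k,ns=("scene","side")):
    A=[];b=[]
    for n in ns:
        o,d=ray(camera_params(n),px[n][k]);d/=np.linalg.norm(d);P=np.eye(3)-np.outer(d,d);A.append(P);b.append(P@o)
    return np.linalg.lstsq(np.vstack(A),np.hstack(b),rcond=None)[0]
for k in "hbt": print(k,tri(k).round(4))
print(tri("t",("scene","side","wrist")))
s=get_state();T=R.from_quat(s["eef_rot"]).as_matrix();print(T.round(4))
```

```text
scene h [0.498  0.2683 0.297 ]
scene b [0.4913 0.2741 0.211 ]
scene t [0.4955 0.2713 0.166 ]
side h [0.4933 0.2693 0.297 ]
side b [0.4919 0.2653 0.211 ]
side t [0.4875 0.2631 0.166 ]
wrist b [0.4928 0.2711 0.211 ]
wrist t [0.4957 0.273  0.166 ]
h [0.4943 0.2684 0.296 ]
b [0.4927 0.2727 0.2094]
t [0.4908 0.2703 0.1618]
[0.49351008 0.27194159 0.16275836]
[[-0.0106 -0.238   0.9712]
 [ 0.0162  0.9711  0.2381]
 [-0.9998  0.0182 -0.0064]]
```

Call:
{"fn": "apply_moves", "kwargs": {
  "delta_pos": [
    [-0.2,-1.5,0.4],
    [-0.4,-4.5,1],
    [-0.5,-8,1.8],
    [-0.6,-11.5,2.6],
    [-0.7,-15,3.4],
    [-0.8,-18.5,4.2],
    [-0.8,-22,5],
    [-0.8,-25,5.6],
    [-0.8,-28,6.3],
    [-0.8,-29.8,6.7]
  ],
  "yaw": [0,0,0,0,0,0,0,0,0,0],
  "gripper": [15,15,15,15,15,15,15,15,15,15]
}}

```text
clock: 13.57
tool_pos: [0.6328, -0.0059, 0.2947]
eef_rot: [-0.078, 0.705, 0.088, 0.699]
contact_force: [1.1, -0.1, -2.0]
opening: 0.258
```

Call:
{"fn": "apply_moves", "kwargs": {
  "delta_pos": [
    [0,0,0],
    [0,0,0],
    [0,0,0]
  ],
  "yaw": [0,0,0],
  "gripper": [15,15,15]
}}

```text
clock: 13.82
tool_pos: [0.6321, -0.0041, 0.2948]
eef_rot: [-0.078, 0.705, 0.09, 0.699]
contact_force: [-0.5, 0.7, -1.3]
opening: 0.261
```

```bash
python3 look.py w13 bush_mouth probe_tip probe_band; python3 go.py .632 -.003 .26 104
```

```text
13.8167 [ 0.63213109 -0.00406605  0.29475513] [-0.51300663  0.69031836 -1.3036724 ] 0.26115932935813785
bush_mouth [311.5 216.6] 0.8 [ 0.6324 -0.0075]
probe_tip [318.1 235.6] 0.81 [0.6704 0.0096]
probe_band [314.  249.2] 0.67 [0.6749 0.0053]
d cm [3.51 0.03 0.01]
jaw deg 103.6699195565285 tiltx [-0.0102  0.0145 -0.9998] F [-0.3  0.4 -1. ] q [ 0.32  0.74 -0.74  1.46  0.51  1.15  1.31]
yaw [np.float64(-0.00576099053502073), np.float64(3.1358316630547725)]
```

View pics/w13.png

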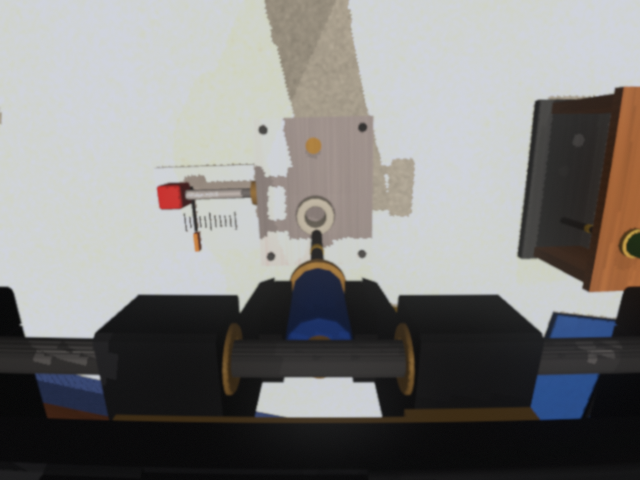

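Run:
```python
import cv2
im=cv2.imread("pics/w13.png");cv2.imwrite("pics/w13z.png",cv2.resize(im[190:290,265:365],None,fx=6,fy=6,interpolation=cv2.INTER_CUBIC))
```

```text
(no output)
```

View pics/w13z.png

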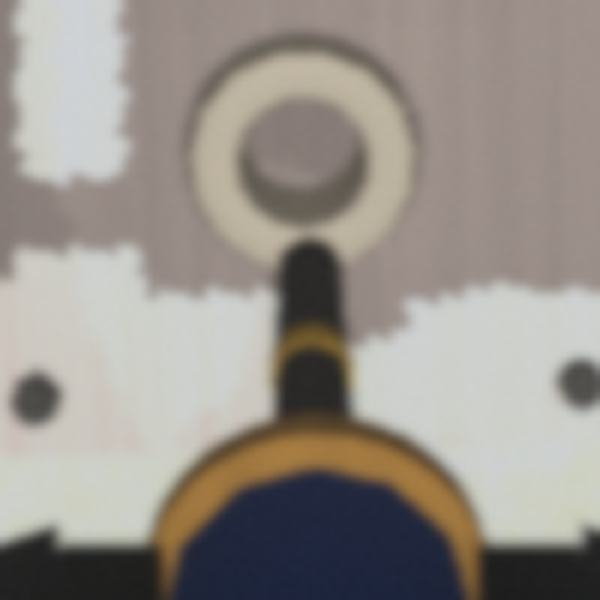

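```bash
cat > rel.py <<'E'
from h import *
def rel(bpx,tpx,ztip):
    p=camera_params("wrist");s=get_state();t=R.from_quat(s["eef_rot"]).as_matrix()
    B=onz(p,bpx,.1);T=onz(p,tpx,ztip)
    # rod edge
    r=.004
    print("bush",B.round(4),"tip",T.round(4),"tcp",s["tool_pos"].round(4),"d(world)mm",((B-T)*1e3).round(1)[:2])
    d=B-T;d[2]=0
    print("tool cm to centre",(t.T@d*100).round(2), "world up in tool",t[2].round(4))
    c=proj(p,[T+[0,0,0]]+[T+[r*np.cos(a),r*np.sin(a),0] for a in np.linspace(0,6.28,37)]);print("tip circle rows",c[1:,1].min().round(1),c[1:,1].max().round(1),"cols",c[1:,0].min().round(1),c[1:,0].max().round(1))
E
python3 -c "
from rel import *
rel((315,216.3),(316.5,234.25),.1654)"
```

```text
bush [ 0.6318 -0.0042  0.1   ] tip [ 0.632  -0.0035  0.1654] tcp [ 0.6323 -0.0038  0.2951] d(world)mm [-0.2 -0.7]
tool cm to centre [-0.   -0.06 -0.04] world up in tool [-0.9998  0.0165 -0.0065]
tip circle rows 229.1 239.3 cols 311.2 321.8
```

Call:
{"fn": "apply_moves", "kwargs": {
  "delta_pos": [
    [0.8,-0.06,0],
    [2,-0.1,0],
    [3.2,-0.12,0],
    [4.2,-0.13,0],
    [4.8,-0.14,0],
    [4.8,-0.14,0],
    [4.8,-0.14,0],
    [4.8,-0.14,0]
  ],
  "yaw": [0,0,0,0,0,0,0,0],
  "gripper": [15,15,15,15,15,15,15,15]
}}

```text
clock: 14.68
tool_pos: [0.6325, -0.0043, 0.2474]
eef_rot: [-0.079, 0.705, 0.09, 0.699]
contact_force: [1.4, 0.0, -1.5]
opening: 0.263
```

```bash
python3 look.py w14 bush_mouth probe_tip probe_band
python3 - <<'E'
from h import *
im=cv2.imread("pics/w14.png");cv2.imwrite("pics/w14z.png",cv2.resize(im[190:290,265:365],None,fx=6,fy=6,interpolation=cv2.INTER_CUBIC))
for n,(x,y) in dict(scene=(310,280),side=(345,200)).items():
    a=snapshot(n)[:,:,::-1];cv2.imwrite(f"pics/{n}14z.png",cv2.resize(a[y-60:y+40,x-50:x+50],None,fx=6,fy=6,interpolation=cv2.INTER_CUBIC))
E
```

```text
14.6833 [ 0.63254128 -0.00434129  0.24740073] [ 1.40598394  0.01608322 -1.48818824] 0.2630143154859771
bush_mouth [313.4 227.9] 0.66 [ 0.6321 -0.0064]
bush_mouth [592.4 185.9] 0.52 [0.5452 0.2058]
probe_tip [315.7 238. ] 0.77 [0.6624 0.0037]
probe_band [317.6 250.3] 0.86 [0.6619 0.005 ]
probe_band [320.4 313.6] 0.52 [0.725  0.0231]
```

View pics/w14z.png

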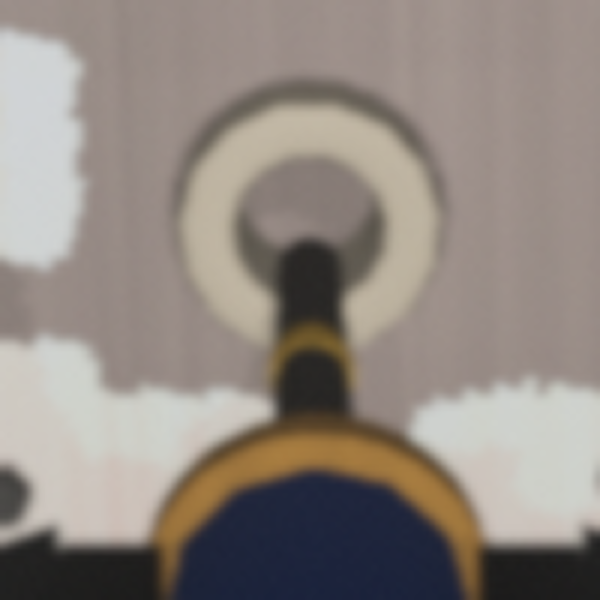

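View pics/scene14z.png

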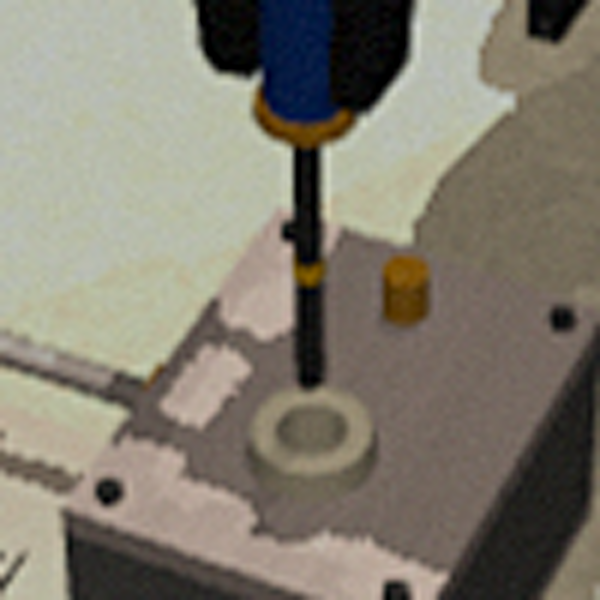

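View pics/side14z.png

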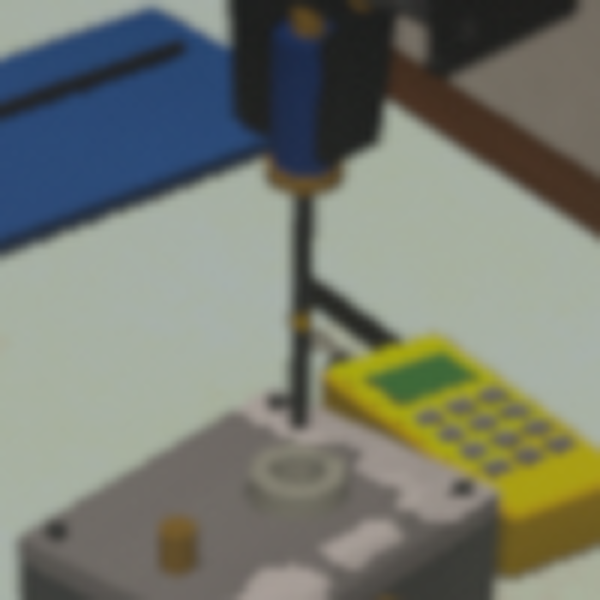

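```bash
python3 -c "
from rel import *
rel((316.3,227.75),(316.5,234.25),.118)
for n,o in dict(scene=(260,220),side=(295,140)).items():
    p=camera_params(n)
    q=(proj(p,[[.632,-.004,z] for z in (.218,.163,.118,.1)])-np.array(o)+.5)*6-.5
    print(n,q.round(0).tolist())
    u=dict(scene=(312,430),side=(298,467))[n]; print('bush',onz(p,(o[0]+(u[0]+.5)/6-.5,o[1]+(u[1]+.5)/6-.5),.1))
    u=dict(scene=(311,380),side=(299,422))[n]; print('tip',onz(p,(o[0]+(u[0]+.5)/6-.5,o[1]+(u[1]+.5)/6-.5),.118))
"
```

```text
bush [ 0.6313 -0.0043  0.1   ] tip [ 0.632  -0.0042  0.118 ] tcp [ 0.6323 -0.0045  0.2475] d(world)mm [-0.7 -0.1]
tool cm to centre [ 0.    0.   -0.07] world up in tool [-0.9998  0.0164 -0.0058]
tip circle rows 229.1 239.3 cols 311.2 321.8
scene [[304.0, 115.0], [306.0, 265.0], [307.0, 380.0], [307.0, 425.0]]
bush [ 0.6327376  -0.00152166  0.1       ]
tip [ 0.63109195 -0.00319456  0.118     ]
side [[304.0, 177.0], [302.0, 316.0], [300.0, 424.0], [299.0, 467.0]]
bush [ 0.63163357 -0.00407119  0.1       ]
tip [ 0.63276884 -0.00252017  0.118     ]
```

Call:
{"fn": "apply_moves", "kwargs": {
  "delta_pos": [
    [0.6,-0.01,0],
    [1.3,-0.02,0],
    [2,-0.03,0],
    [2.7,-0.04,0],
    [3.4,-0.06,0],
    [4.1,-0.07,0],
    [4.8,-0.08,0],
    [5.5,-0.09,0],
    [6.0,-0.1,0],
    [6.0,-0.1,0]
  ],
  "yaw": [0,0,0,0,0,0,0,0,0,0],
  "gripper": [15,15,15,15,15,15,15,15,15,15]
}}

```text
clock: 15.82
tool_pos: [0.6313, -0.0048, 0.1861]
eef_rot: [-0.079, 0.706, 0.09, 0.699]
contact_force: [-0.1, -0.3, -1.0]
opening: 0.262
```

```bash
python3 look.py w15 bush_mouth probe_band
python3 - <<'E'
from h import *
im=cv2.imread("pics/w15.png");cv2.imwrite("pics/w15z.png",cv2.resize(im[190:290,265:365],None,fx=6,fy=6,interpolation=cv2.INTER_CUBIC))
for n,(x,y) in dict(scene=(310,280),side=(345,200)).items():
    a=snapshot(n)[:,:,::-1];cv2.imwrite(f"pics/{n}15z.png",cv2.resize(a[y-30:y+30,x-30:x+30],None,fx=10,fy=10,interpolation=cv2.INTER_CUBIC))
    p=camera_params(n)
    print(n,[(d["pixel"],d["score"]) for d in spot_point("probe_band",n)[:1]],[(d["pixel"],d["score"]) for d in spot_point("bush_mouth",n)[:1]],((proj(p,[[.632,-.004,z] for z in (.11,.105,.1,.095)])-[x-30,y-30]+.5)*10-.5).round(0).tolist())
E
```

```text
15.8167 [ 0.63131222 -0.00480645  0.18605033] [-0.10512665 -0.30630816 -0.96047803] 0.26245249035831003
bush_mouth [316.6 252.7] 0.76 [ 0.6318 -0.0047]
probe_band [315.3 251.6] 0.71 [ 0.6436 -0.0024]
scene [([309.5, 288.9], 0.64)] [([311.7, 292.6], 0.58)] [[312.0, 367.0], [312.0, 388.0], [312.0, 408.0], [312.0, 428.0]]
side [([342.4, 216.3], 0.5)] [([371.5, 217.3], 0.37)] [[299.0, 439.0], [299.0, 459.0], [298.0, 478.0], [298.0, 497.0]]
```

View pics/w15z.png

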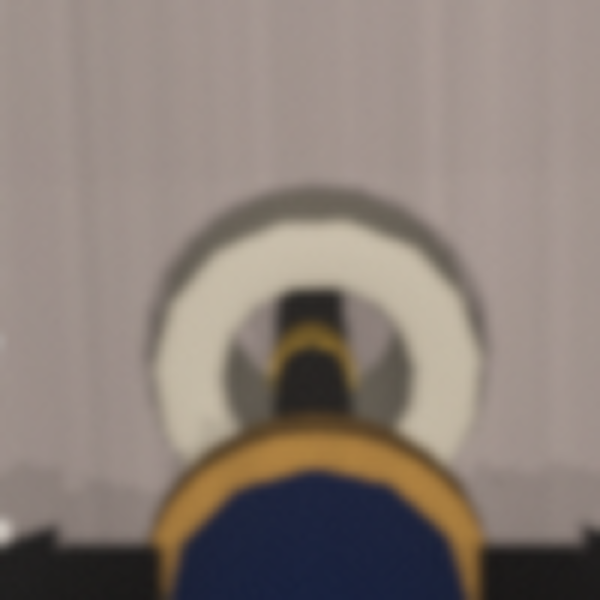

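View pics/scene15z.png

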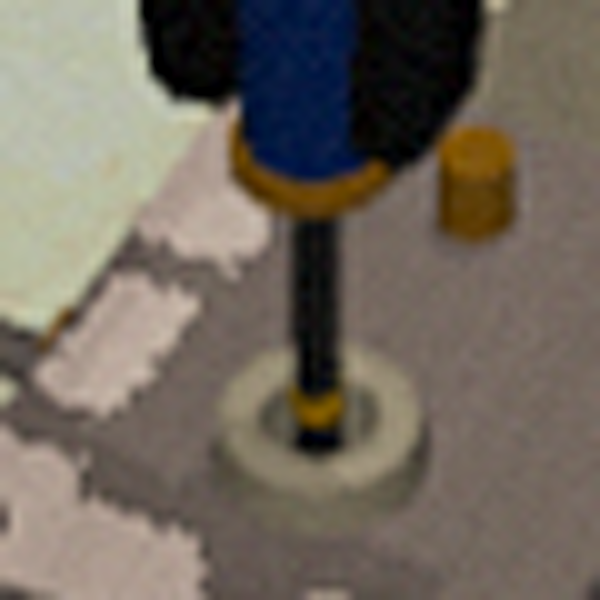

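View pics/side15z.png

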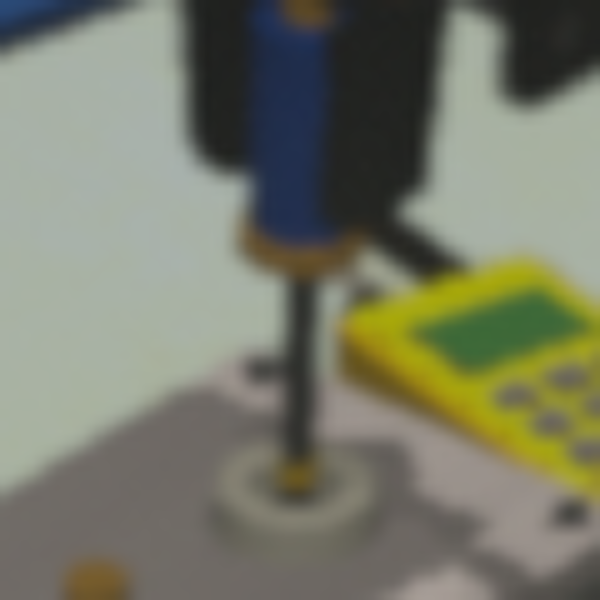

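```bash
cat > ov.py <<'E'
from h import *
import sys
def circ(c,r,z,n=72):
    a=np.linspace(0,2*np.pi,n);return np.c_[c[0]+r*np.cos(a),c[1]+r*np.sin(a),np.full(n,z)]
def ext(p,c,r,z):
    q=proj(p,circ(c,r,z));return q.min(0).round(2),q.max(0).round(2)
E
python3 - <<'E'
from ov import *
s=get_state();print(s["tool_pos"],s["clock"])
p=camera_params("wrist")
B=(.6313,-.0043)
f=lambda q,o,k:((q-np.array(o)+.5)*k-.5).round(0)
for r in(10,18):
    a,b=ext(p,B,r/1e3,.1);print("wrist ring",r,f(a,(265,190),6),f(b,(265,190),6))
T=s["tool_pos"]
for zb in(.097,.1,.103):
  c=(T[0]-.0003,T[1]+.0003)
  for dz in(-.003,.003):
    a,b=ext(p,c,.004,zb+dz);print("band",zb,dz,f(a,(265,190),6),f(b,(265,190),6))
a,b=ext(p,c,.014,T[2]+.0016-.03+.005);print("flange top?",f(a,(265,190),6),f(b,(265,190),6))
a,b=ext(p,c,.014,T[2]+.0016-.03);print("flange bot?",f(a,(265,190),6),f(b,(265,190),6))
E
```

```text
[ 0.63216519 -0.00455922  0.18776135] 16.2667
wrist ring 10 [224. 271.] [410. 448.]
wrist ring 18 [150. 197.] [484. 517.]
band 0.097 -0.003 [279. 314.] [352. 384.]
band 0.097 0.003 [279. 330.] [353. 401.]
band 0.1 -0.003 [279. 322.] [353. 392.]
band 0.1 0.003 [279. 338.] [354. 410.]
band 0.103 -0.003 [279. 330.] [353. 401.]
band 0.103 0.003 [279. 346.] [355. 419.]
flange top? [150. 439.] [505. 768.]
flange bot? [153. 419.] [499. 739.]
```

Call:
{"fn": "apply_moves", "kwargs": {
  "delta_pos": [
    [0.15,0,0],
    [0.28,0,0],
    [0.28,0,0],
    [0.28,0,0],
    [0.28,0,0],
    [0.28,0,0],
    [0.28,0,0],
    [0.28,0,0]
  ],
  "yaw": [0,0,0,0,0,0,0,0],
  "gripper": [15,15,15,15,15,15,15,15]
}}

```text
clock: 16.93
tool_pos: [0.6322, -0.0045, 0.185]
eef_rot: [-0.079, 0.705, 0.09, 0.7]
contact_force: [0.2, 0.4, -1.3]
opening: 0.261
```

```bash
cat > fin.py <<'E'
from ov import *
k=sys.argv[1]
s=get_state();p=camera_params("wrist");im=snapshot("wrist")[:,:,::-1];print(s["clock"],s["tool_pos"],s["contact_force"])
cv2.imwrite(f"pics/w{k}z.png",cv2.resize(im[210:290,275:355],None,fx=7.5,fy=7.5,interpolation=cv2.INTER_CUBIC));cv2.imwrite(f"pics/w{k}.png",im)
f=lambda q,o,m:((q-np.array(o)+.5)*m-.5).round(0)
for r in(10,18):
    a,b=ext(p,(.6313,-.0043),r/1e3,.1);print("wrist ring",r,f(a,(275,210),7.5),f(b,(275,210),7.5))
c=(s["tool_pos"][0]-.0003,s["tool_pos"][1]+.0003);zb=s["tool_pos"][2]+.0016-.086;print("zb",zb)
for dz in(-.003,.003):
    a,b=ext(p,c,.004,zb+dz);print("band",dz,f(a,(275,210),7.5),f(b,(275,210),7.5))
for n,(x,y) in dict(scene=(312,292),side=(343,217)).items():
    a=snapshot(n)[:,:,::-1];cv2.imwrite(f"pics/{n}{k}z.png",cv2.resize(a[y-20:y+20,x-20:x+20],None,fx=15,fy=15,interpolation=cv2.INTER_CUBIC))
    p=camera_params(n)
    for r in(10,18):
        a,b=ext(p,(.6313,-.0043),r/1e3,.1);print(n,"ring",r,f(a,(x-20,y-20),15),f(b,(x-20,y-20),15))
    for dz in(-.003,.003):
        a,b=ext(p,(.6313,-.0043),.004,.1+dz);print(n,"band ideal",dz,f(a,(x-20,y-20),15),f(b,(x-20,y-20),15))
s=get_state();print(s["clock"],s["tool_pos"],s["qd"].round(4))
E
python3 fin.py 16
```

```text
16.9333 [ 0.63219049 -0.00454186  0.1850104 ] [ 0.2388805   0.38288286 -1.26239784]
wrist ring 10 [204. 197.] [439. 421.]
wrist ring 18 [110. 104.] [533. 508.]
zb 0.10061039604252872
band -0.003 [274. 264.] [367. 353.]
band 0.003 [273. 284.] [369. 375.]
scene ring 10 [204. 215.] [378. 341.]
scene ring 18 [134. 166.] [447. 392.]
scene band ideal -0.003 [256. 271.] [325. 321.]
scene band ideal 0.003 [256. 234.] [325. 284.]
side ring 10 [256. 278.] [394. 352.]
side ring 18 [201. 249.] [449. 382.]
side band ideal -0.003 [297. 317.] [352. 347.]
side band ideal 0.003 [298. 282.] [353. 312.]
17.0833 [ 0.63215365 -0.00451469  0.18500256] [ 0.0006 -0.0001 -0.0009  0.0017 -0.0007  0.0017  0.0005]
```

View pics/w16z.png

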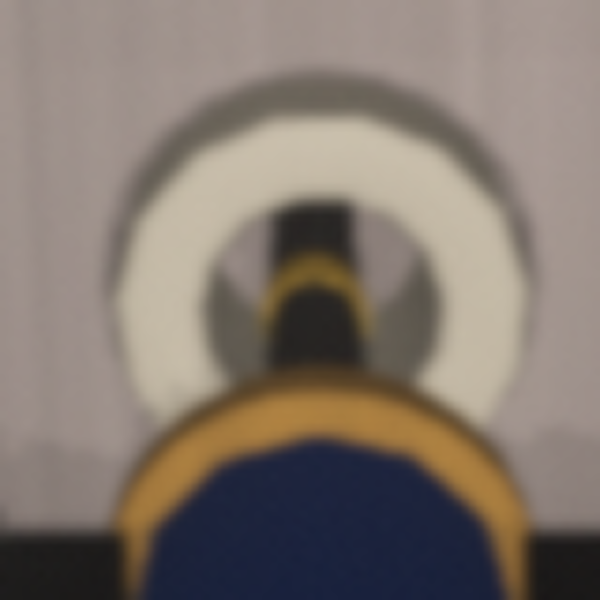

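View pics/scene16z.png

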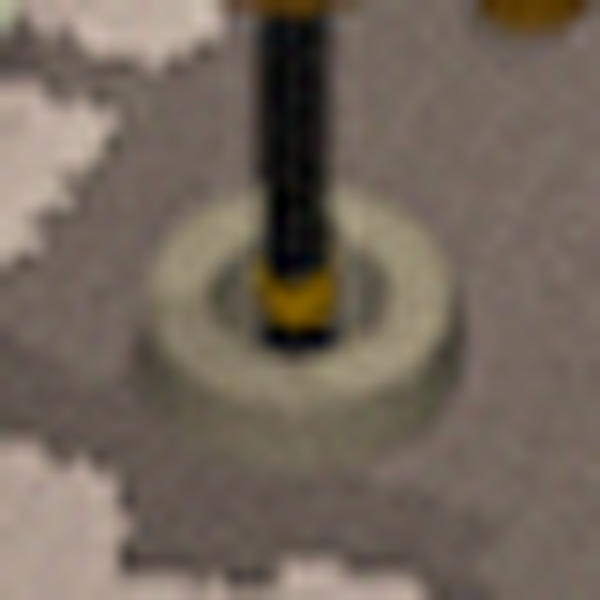

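View pics/side16z.png

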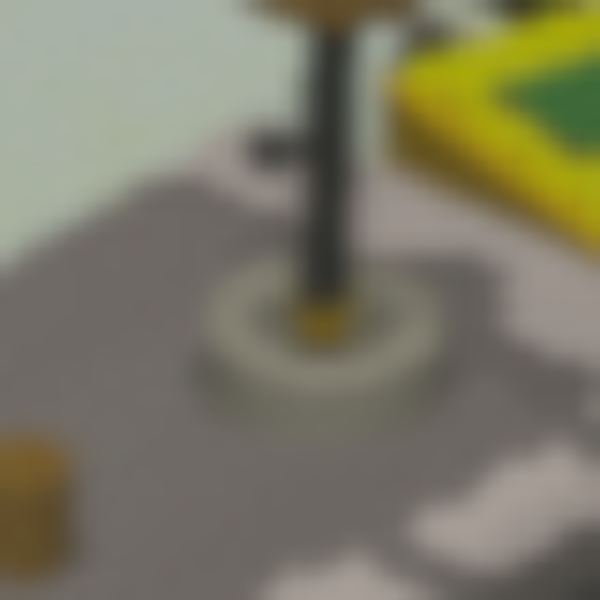

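Call:
{"fn": "apply_moves", "kwargs": {
  "delta_pos": [
    [0.04,0.02,-0.02],
    [0.07,0.03,-0.03],
    [0.07,0.03,-0.03],
    [0.07,0.03,-0.03],
    [0.07,0.03,-0.03],
    [0.07,0.03,-0.03],
    [0.07,0.03,-0.03],
    [0.07,0.03,-0.03]
  ],
  "yaw": [0,0,0,0,0,0,0,0],
  "gripper": [15,15,15,15,15,15,15,15]
}}

```text
clock: 17.75
tool_pos: [0.6318, -0.0043, 0.1843]
eef_rot: [-0.079, 0.705, 0.09, 0.7]
contact_force: [-0.9, 0.2, -0.7]
opening: 0.262
```

```bash
python3 fin.py 17
python3 - <<'E'
from h import *
im=snapshot("scene")[:,:,::-1]
cv2.imwrite("pics/s17.png",im)
a=cv2.resize(im[255:335,205:305],None,fx=7,fy=7,interpolation=cv2.INTER_CUBIC);cv2.imwrite("pics/s17z.png",a)
a=cv2.resize(snapshot("side")[230:300,340:440,::-1],None,fx=8,fy=8,interpolation=cv2.INTER_CUBIC);cv2.imwrite("pics/d17z.png",a)
E
```

```text
17.75 [ 0.63179299 -0.00432936  0.18429963] [-0.8563576   0.2458934  -0.74294529]
wrist ring 10 [200. 202.] [436. 427.]
wrist ring 18 [106. 109.] [530. 514.]
zb 0.09989962786690698
band -0.003 [274. 263.] [367. 352.]
band 0.003 [273. 284.] [369. 375.]
scene ring 10 [204. 215.] [378. 341.]
scene ring 18 [134. 166.] [447. 392.]
scene band ideal -0.003 [256. 271.] [325. 321.]
scene band ideal 0.003 [256. 234.] [325. 284.]
side ring 10 [256. 278.] [394. 352.]
side ring 18 [201. 249.] [449. 382.]
side band ideal -0.003 [297. 317.] [352. 347.]
side band ideal 0.003 [298. 282.] [353. 312.]
17.9 [ 0.63180132 -0.00427218  0.1843027 ] [-0.     -0.0008 -0.0003  0.0007 -0.      0.0001 -0.0013]
```

View pics/w17z.png

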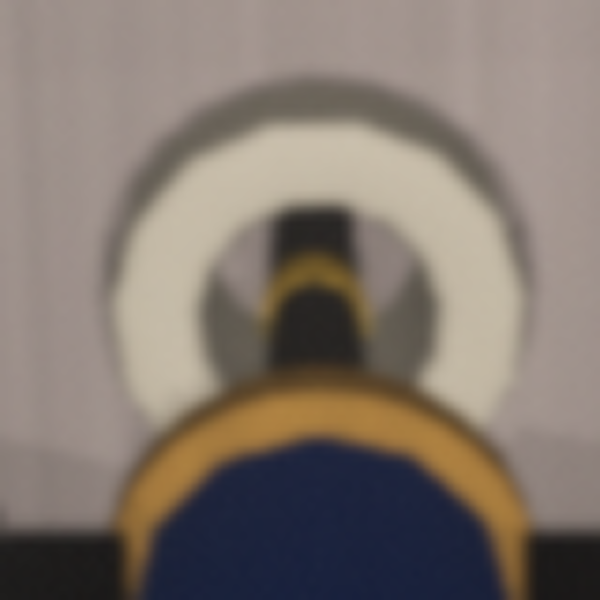

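View pics/scene17z.png

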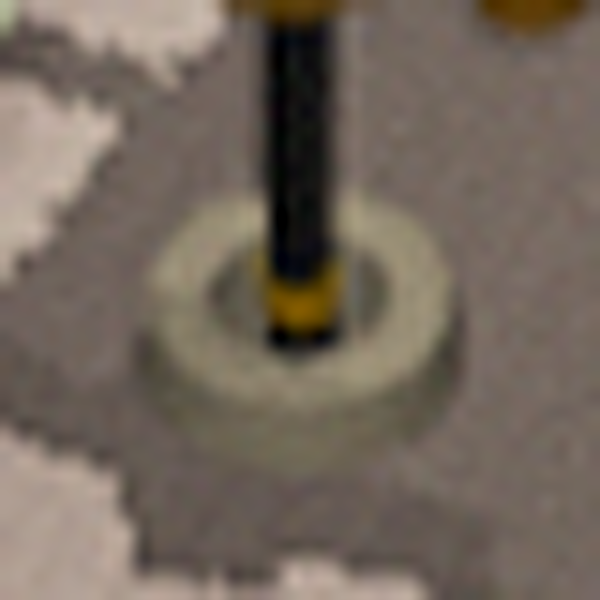

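View pics/s17z.png

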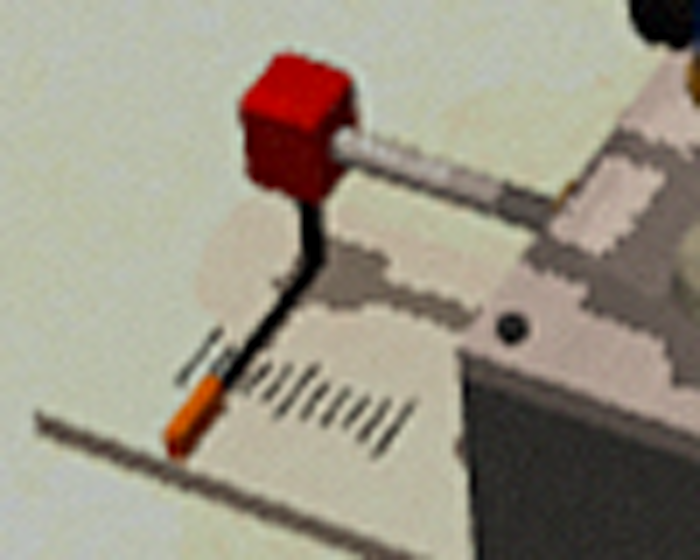

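View pics/d17z.png

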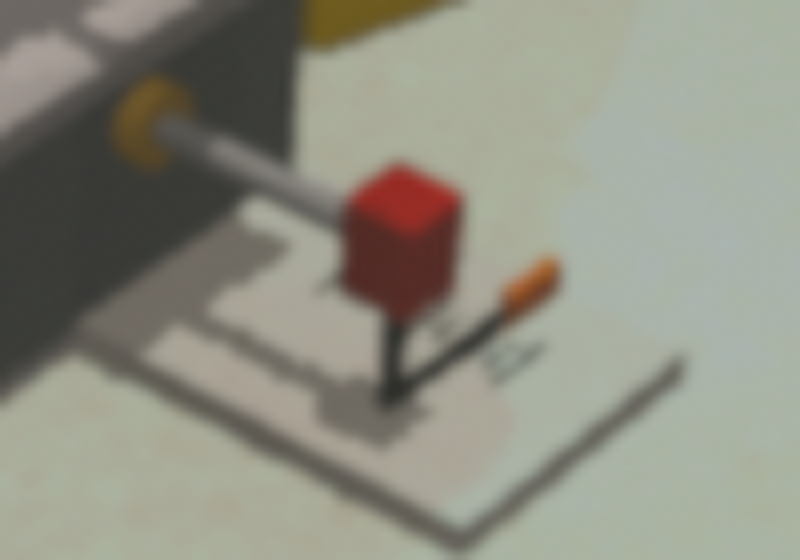

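View pics/w17.png

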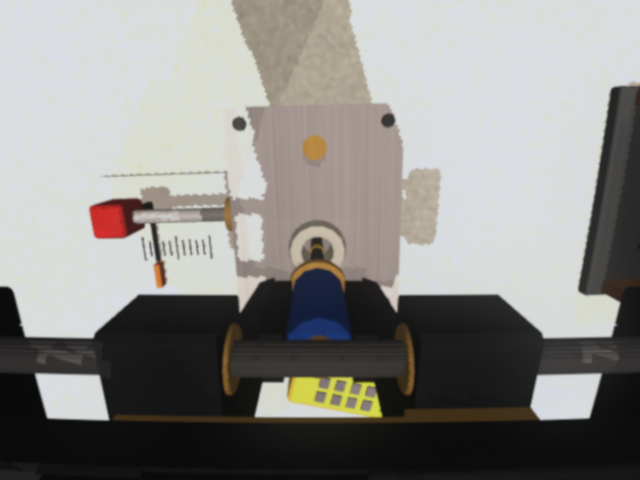

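```bash
python3 -c "
from plant import *
s=get_state();print(s['clock'],s['tool_pos'],s['opening'],abs(s['qd']).max())
print(finish_job())"
```

```text
18.0 [ 0.63182041 -0.00427932  0.18431517] 0.26416001094929564 0.0021602630538914316
the job is handed in; nothing more can be done
None
```

I finished both parts in order and handed the job in at 18.0 s, well under the 67 s limit. No verdict was reported, so these are my own last checks.

- **Plunger:** I pulled the red knob out about 32 mm, eased off the pull and then let go. After release the wrist picture showed the pointer about 0.3–0.5 mm short of the orange marker. Later pictures from all three cameras still showed it lined up.
- **Probe:** I took the blue-headed probe from the stand and lowered it through the bush. The sideways readings stayed at about 2 N or less on the way down, so I saw no sign of contact.
    - **Centring:** it is centred in the bore to about 0.5–1 mm, against 6 mm of clearance. At the look before insertion, the separate camera estimates disagreed by up to about 2 mm in x and y.
    - **Depth:** the arm position puts the middle of the yellow band at 99.9 mm, against the bush top at 100 mm. The pictures agree to roughly 1 mm.
    - **Upright and still:** the rod looks vertical in the scene and side pictures. The gripper itself leans about 1 degree, which I could not correct. The arm was still at hand-in.
- **Other things:** I didn't touch the green-headed probe, the handset, the screwdriver or the jar. I did not measure their positions again at the end.

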